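Refit the feed rollers in the planer's roller bed

ROBOT

A 7-joint arm with a two-finger parallel gripper is mounted at the origin on the work surface. World frame = base frame: x ahead of the robot, y to its left, z up, the work surface at z = 0. Lengths are in m, angles in rad, forces in N, time in s.
With the tool pointing down it reaches from about 0.35 to 0.9 m from the base axis. Payload 8.1 kg.
Tool frame: the origin (TCP) lies midway between the tips of the shut fingers; the grasp point (between the pads) lies arm.tcp_to_grasp behind it (arm.tcp_to_grasp is the distance from the TCP to the grasp point, in m); z points along the fingers, y is the line along which they close (so a half turn about z gives the same grasp; the last joint's range is limited). The gripper opens to 92 mm and grips with 3 to 60 N. Pads are 19 mm wide; open, the fingers measure 130 mm over their backs; the gripper's body (75 mm by 190 mm) begins 47 mm behind the grasp point.
Start: joints at [-1.446, 0.434, 0.025, 1.573, -0.012, 1.134, -0.075], TCP at [0.141, 0.609, 0.227] pointing down, gripper open.
Joint ranges: [-2.62, 2.62], [-0.44, 2.09], [-1.27, 1.32], [0.08, 2.57], [-1.32, 4.46], [0.12, 2], [-2.74, 2.74]. Speed limits (rad/s): [2.22, 2.22, 3.01, 3.01, 3.14, 3.14, 3.14].

INTERFACE

Orientations are given as a rotation vector (axis times angle).
In Python, from cell import observe, get_image, arm gives the robot as it stands. The module is installed in compiled form; this text tells all that it offers.
- The arm moves only by the tool drive_tool, never from a script. Its argument "steps" is a list of rows, each a list of 5 numbers: the closure, from 0 (fully open) to 1 (shut), then the shift along the world's x, y, z in mm, then the turn about the world's z in rad. In form: [[hand, x, y, z, roll], ...]. A call has 1 to 20 rows; each row shifts and turns the commanded pose from where the row before left it; what a row does not reach is not made up. A row lasts 1/12 s, in which the tool goes at most 41.7 mm and 7.16 degrees, less where a joint would pass 70% of its speed; a pose out of reach is approached as far as the arm can. A call with a gripper value outside its range is refused whole. The fingers move at their own pace and stop on an object; "grip_force" is the grip in N (left out, the last holds). Time passes only in rows, so rows that do not move let the fingers close. It gives the time, the measured TCP pose, the force, the opening and the grip force at its end, in the units of the state.
- observe(): the state, without advancing time (a new reading comes with each control period).
- get_image(name): name is "scene" or "top" or "wrist"; returns a dict with "image" (420x560x3 uint8, red, green, blue), "vfov" (degrees; the focal length in pixels is half the picture's height over the tangent of half this angle, whatever the lens; pixels are square), "cx", "cy" (the principal point, pixels), "xyz" and "attitude" of the camera in the world. Camera axes: x right, y down, z forward; pixel columns grow to the right and rows downward; lengths in m; the calibration is good to about 2 mm. A picture is of the moment at which its call begins. There is no depth.
- arm.sign_off(): hands the job in; it is judged then, once.
The state is a dict: "clock": time; "joints": joint angles; "dq": joint speeds; "joint_efforts": joint torques, N m; "position": TCP position; "ee_rot": TCP orientation; "force": force on the tool from outside, world axes, zero at the start; "ft_torque": the same for the moment, N m; "width": opening from 0.0 (shut) to 1.0 (fully open); "gripper_force": force on a finger pad.
Only numpy, scipy, OpenCV 4.12 (cv2) and the standard library are available. Lean on these libraries where they do the work, as an engineer would, in place of code of your own. Each camera call takes 0.05 s, during which the arm holds its last target. There are 200 camera calls.

TASK

Slide the red lock on the blue roller bed open and clear the wooden offcut out of the bed into the yellow scrap tray. Then pull every roller in the wooden rack out of its snap clip and fit each one in a bay of its own on the bed: brass ball end into the spring socket against the yellow plunger, pin end tipped down fully home into its slot. When all the rollers are in, push the red lock fully shut over the pins.

Things in the scene. Friction and masses are not known exactly. Their poses are not given: they have to be found in the camera images.
- bed: blue roller bed, fixed, 240 (x) by 280 (y) by 66 mm. Origin: on the table midway between the two inner bays, under the middle of the rollers. x axis: along the bays, from slotted end plate to spring housing; z up. Four bays at y = -105, -35, 35, 105 mm. A seated roller: origin at x = 0, bay's y, z = 44 mm, level, its x axis along the bed's. Between x = -55 and 72 mm only the floor: z = 8 mm from x = -12 to 30, rising to 18 mm at either end
- bed_slot (a point): one bay's slot, at the bottom of the slot in the end plate (bed x = -60, y = 35, z = 38 mm); other bays alike. The plate spans bed x = -65 to -55 mm, top z = 50 mm; the slot is open above, 18 mm wide. The roller's pin drops into it from above, and the end of the rubber body then rests against the plate's inner face (x = -55)
- bed_socket (a point): one bay's spring socket, middle of its mouth (bed x = 72, y = 35, z = 44 mm); other bays alike. A channel 26 mm wide, floor z = 34 mm, open towards the slot, under a steel roof bar (x = 72 to 100 mm, underside z = 60, top 66 mm): the ball enters only along x, under the bar, with the roller tilted about 15 degrees, ball end low
- bed_plunger (a point): centre of one bay's yellow plunger face when free (bed x = 85, y = 35, z = 46 mm); other bays alike. It yields 28 mm along +x: 2 N at first, 0.25 N more per mm; a seated ball (tip at x = 95) holds it back 10 mm. Press the ball about 6 mm beyond its seated place, tip the pin end down inside the end plate, let go: the spring pushes the roller home
- lock (a joint): red sliding lock along the bed's front, position in m along the bed's +y: 0 = shut (its four tabs, 20 mm wide, underside at z = 52 mm, cover the slots), 0.035 = fully open (tabs midway between the bays). About 2 N of friction; stays where it is left
- lock_grip (a point): where to grip the lock's upright handle; the handle is 14 mm wide along the bed's y, 22 mm along x, from z = 58 to 100 mm; this point is at z = 84 mm, on the handle's middle, at bed x = -91 mm and y = -35 mm plus the lock's position
- rack: wooden rack, fixed, 200 (x) by 280 (y) by 67 mm. Origin: on the table midway between the two inner places, under the middle of the rollers. x axis along the rollers to the clips, z up. Four places at y = -105, -35, 35, 105 mm; a stored roller's origin is at x = 0, z = 44 mm, its x axis along the rack's. It lies in low V-cradles, narrower than the roller, at x = -46 and 42 mm; its middle is free for fingers, base top z = 8 mm
- rack_clip (a point): one place's snap clip (rack x = 76, y = 35, z = 44 mm); other places alike. Two orange spring jaws hold the ball from the robot's side, under a wooden bar (x = 85 to 106 mm, underside z = 59 mm). Pull the roller straight along the rack's -x, about 10 N (5 to 15 N); after 25 mm it is free of jaws and bar and can be lifted
- tray: yellow open scrap tray, fixed, 200 by 110 mm outside, long along its x axis, 45 mm high, walls and floor 5 mm. Origin: centre of its underside
- offcut: loose wooden offcut, 30 mm (x) by 150 mm (y) by 40 mm (z), 0.11 kg. Origin: centre of its underside. Starts flat on the bed's base plate, lying across the bays
- roller_a: feed roller, 0.3 kg: black rubber body 40 mm in diameter, 110 mm long, green band near the ball end. Origin: on its axis, mid-body. Own x axis along the roller to the ball end: neck 10 mm thick, brass ball 20 mm in diameter, centre at x = 85 mm. At the other end a steel pin 12 mm thick, x = -55 to -75 mm. Starts snapped in the rack; may be picked up again if dropped. None if absent
- roller_b: another roller, exactly like roller_a. None if absent
- roller_c: another roller, exactly like roller_a. None if absent
- roller_d: another roller, exactly like roller_a. None if absent

How it is judged:
On the way, in this order (a step that is already met when the one before it is completed fails the run):
1. the lock is slid open (value of joint lock above 0.028 m), for 0.2 s.
2. with the lock still open, the offcut is in the tray and every roller is seated in a bay (value of joint lock above 0.022 m and x of offcut in the frame of tray between -0.095 and 0.095 m and y of offcut in the frame of tray between -0.05 and 0.05 m and z of offcut in the frame of tray between -0.002 and 0.04 m and linear speed of each of offcut, roller_a, roller_b, roller_c, roller_d below 0.03 m/s and x of roller_a in the frame of bed between -0.004 and 0.004 m and z of roller_a in the frame of bed between 0.04 and 0.0485 m and angle between the x axis of each of roller_a, roller_b, roller_c, roller_d and the x axis of bed, either way round below 0.06 rad and angle between roller_a's own x axis and vertical between 1.51 and 1.63 rad and (y of roller_a in the frame of bed between -0.11 and -0.1 m or y of roller_a in the frame of bed between -0.04 and -0.03 m or y of roller_a in the frame of bed between 0.03 and 0.04 m or y of roller_a in the frame of bed between 0.1 and 0.11 m) and x of roller_b in the frame of bed between -0.004 and 0.004 m and z of roller_b in the frame of bed between 0.04 and 0.0485 m and angle between roller_b's own x axis and vertical between 1.51 and 1.63 rad and (y of roller_b in the frame of bed between -0.11 and -0.1 m or y of roller_b in the frame of bed between -0.04 and -0.03 m or y of roller_b in the frame of bed between 0.03 and 0.04 m or y of roller_b in the frame of bed between 0.1 and 0.11 m) and x of roller_c in the frame of bed between -0.004 and 0.004 m and z of roller_c in the frame of bed between 0.04 and 0.0485 m and angle between roller_c's own x axis and vertical between 1.51 and 1.63 rad and (y of roller_c in the frame of bed between -0.11 and -0.1 m or y of roller_c in the frame of bed between -0.04 and -0.03 m or y of roller_c in the frame of bed between 0.03 and 0.04 m or y of roller_c in the frame of bed between 0.1 and 0.11 m) and x of roller_d in the frame of bed between -0.004 and 0.004 m and z of roller_d in the frame of bed between 0.04 and 0.0485 m and angle between roller_d's own x axis and vertical between 1.51 and 1.63 rad and (y of roller_d in the frame of bed between -0.11 and -0.1 m or y of roller_d in the frame of bed between -0.04 and -0.03 m or y of roller_d in the frame of bed between 0.03 and 0.04 m or y of roller_d in the frame of bed between 0.1 and 0.11 m)), for 0.2 s.
At the end, for the whole second after the job is handed in: Every roller present lies seated in a bay of the bed (origin within 4 mm along and 5 mm across of its place and within 4.5 mm of 44 mm in height, axis within 0.06 rad of the bed's x axis and level), the offcut lies in the tray, the lock is pushed shut to less than 5 mm, all at rest and released (value of joint lock below 0.005 m and x of offcut in the frame of tray between -0.095 and 0.095 m and y of offcut in the frame of tray between -0.05 and 0.05 m and z of offcut in the frame of tray between -0.002 and 0.04 m and linear speed of each of offcut, roller_a, roller_b, roller_c, roller_d below 0.03 m/s and x of roller_a in the frame of bed between -0.004 and 0.004 m and z of roller_a in the frame of bed between 0.04 and 0.0485 m and angle between the x axis of each of roller_a, roller_b, roller_c, roller_d and the x axis of bed, either way round below 0.06 rad and angle between roller_a's own x axis and vertical between 1.51 and 1.63 rad and (y of roller_a in the frame of bed between -0.11 and -0.1 m or y of roller_a in the frame of bed between -0.04 and -0.03 m or y of roller_a in the frame of bed between 0.03 and 0.04 m or y of roller_a in the frame of bed between 0.1 and 0.11 m) and x of roller_b in the frame of bed between -0.004 and 0.004 m and z of roller_b in the frame of bed between 0.04 and 0.0485 m and angle between roller_b's own x axis and vertical between 1.51 and 1.63 rad and (y of roller_b in the frame of bed between -0.11 and -0.1 m or y of roller_b in the frame of bed between -0.04 and -0.03 m or y of roller_b in the frame of bed between 0.03 and 0.04 m or y of roller_b in the frame of bed between 0.1 and 0.11 m) and x of roller_c in the frame of bed between -0.004 and 0.004 m and z of roller_c in the frame of bed between 0.04 and 0.0485 m and angle between roller_c's own x axis and vertical between 1.51 and 1.63 rad and (y of roller_c in the frame of bed between -0.11 and -0.1 m or y of roller_c in the frame of bed between -0.04 and -0.03 m or y of roller_c in the frame of bed between 0.03 and 0.04 m or y of roller_c in the frame of bed between 0.1 and 0.11 m) and x of roller_d in the frame of bed between -0.004 and 0.004 m and z of roller_d in the frame of bed between 0.04 and 0.0485 m and angle between roller_d's own x axis and vertical between 1.51 and 1.63 rad and (y of roller_d in the frame of bed between -0.11 and -0.1 m or y of roller_d in the frame of bed between -0.04 and -0.03 m or y of roller_d in the frame of bed between 0.03 and 0.04 m or y of roller_d in the frame of bed between 0.1 and 0.11 m)); the robot touches nothing.
Of roller_a, roller_b, roller_c, roller_d only 3 to 4 are there at a start; the rules pass over those that are not, and their reading is None.
At some moment in a run one of offcut may be knocked a few centimetres aside while the robot is not near it.
Once in a run the grip may slacken for a moment while it holds something.
It also fails if it takes over 208 s, if anything falls off the work surface, if the arm or the gripper's body presses on something with over 40 N, if the wrist force passes 120 N, or if a joint passes its speed limit or range.

## Working session

There is one attempt and no reset: what is moved stays moved. The work goes in short steps, Python scripts to look and compute and a tool call to move; the robot and the scene stay as the last step left them, time stands still between calls to the robot, and variables do not carry over. Pictures are saved under pics/ and viewed, at most 14 in all, crops included, and the job is handed in when it is done.

Besides the shell and the picture viewer there is one more tool, called after "Call:" as name(argument=value, ...) on one line, values as JSON. drive_tool: Moves the arm, as the interface text tells. Its arguments: {"type":"object","properties":{"steps":{"type":"array"},"grip_force":{"type":"number"}},"required":["steps"]}

```bash
mkdir -p pics; cat > h.py <<'E'
import numpy as np, cv2
from scipy.spatial.transform import Rotation as R
from cell import observe, get_image, arm
def shot(n,f=None):
    d=get_image(n)
    if f: cv2.imwrite('pics/'+f,cv2.cvtColor(d['image'],cv2.COLOR_RGB2BGR))
    return d
def att(d):
    a=np.array(d['attitude'],float)
    return a if a.shape==(3,3) else (R.from_rotvec(a).as_matrix() if a.size==3 else R.from_quat(a).as_matrix())
def ray(d,u,v):
    f=210/np.tan(np.radians(d['vfov'])/2)
    return np.array(d['xyz']),att(d)@np.array([(u-d['cx'])/f,(v-d['cy'])/f,1])
def onz(d,u,v,z):
    o,r=ray(d,u,v); return o+r*(z-o[2])/r[2]
def proj(d,p):
    f=210/np.tan(np.radians(d['vfov'])/2)
    q=att(d).T@(np.array(p)-np.array(d['xyz'])); return q[0]/q[2]*f+d['cx'],q[1]/q[2]*f+d['cy']
E
python3 - <<'E'
from h import *
for n in('scene','top','wrist'):
    d=shot(n,n+'0.png'); print(n,{k:d[k] for k in d if k!='image'})
s=observe(); print(s, arm.tcp_to_grasp)
a=[cv2.imread(f'pics/{n}0.png') for n in('scene','top')]
E
```

```text
scene {'vfov': 42.17762497555193, 'cx': 293.10512696638466, 'cy': 214.72130845433225, 'xyz': array([ 1.44435851, -0.55370013,  0.96507132]), 'attitude': array([-2.05069618, -1.09923979,  0.5364004 ])}
top {'vfov': 50.270301837971076, 'cx': 279.22609461861845, 'cy': 210.66814385583265, 'xyz': array([0.29435746, 0.00785749, 1.24762419]), 'attitude': array([-2.14722644,  2.05278384, -0.24395284])}
wrist {'vfov': 67.6633419233482, 'cx': 278.45209268159687, 'cy': 209.73554876961603, 'xyz': array([0.07709592, 0.62467747, 0.38362522]), 'attitude': array([2.30018554, 1.82630543, 0.22992214])}
{'clock': 0.15, 'joints': array([-1.44559155,  0.43504879,  0.02498727,  1.57381743, -0.01159234,
        1.13398527, -0.07509112]), 'dq': array([ 0.00120499, -0.0029703 ,  0.00080766, -0.00216588, -0.00029077,
       -0.00176104, -0.00013964]), 'joint_efforts': array([ 1.27751260e-03, -6.68263149e+01,  9.85757634e-01, -3.14693928e+01,
       -6.04942697e-02,  3.93638585e-02,  1.29670116e-04]), 'position': array([0.14112402, 0.60850387, 0.22616152]), 'ee_rot': array([-3.57165976e-01, -3.12121151e+00,  1.74977961e-03]), 'force': array([-0.80102272,  0.2642725 ,  0.16961507]), 'ft_torque': array([ 0.03832117, -0.01926013,  0.02128817]), 'gripper_force': 0.0, 'width': 0.9984118372795354} 0.0188
```

View pics/top0.png

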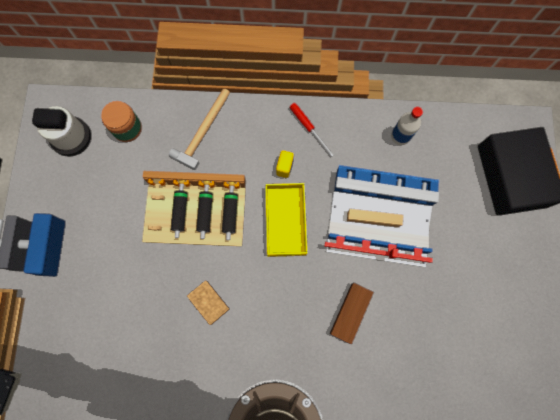

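View pics/scene0.png

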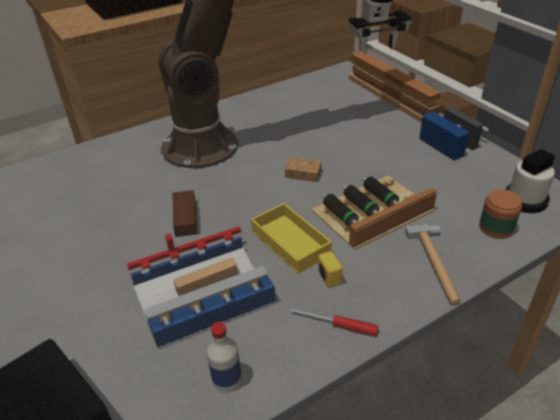

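```bash
python3 - <<'E'
import cv2,numpy as np
a=cv2.imread('pics/top0.png')
b=cv2.resize(a[155:275,320:450],None,fx=6,fy=5.0*1,interpolation=cv2.INTER_CUBIC)
b=cv2.resize(a[160:270,322:446],None,fx=5,fy=5,interpolation=cv2.INTER_CUBIC);cv2.imwrite('pics/bedc.png',b)
b=cv2.resize(a[165:260,135:315],None,fx=4.4,fy=4.4,interpolation=cv2.INTER_CUBIC);cv2.imwrite('pics/rackc.png',b)
E
```

```text
(no output)
```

View pics/bedc.png

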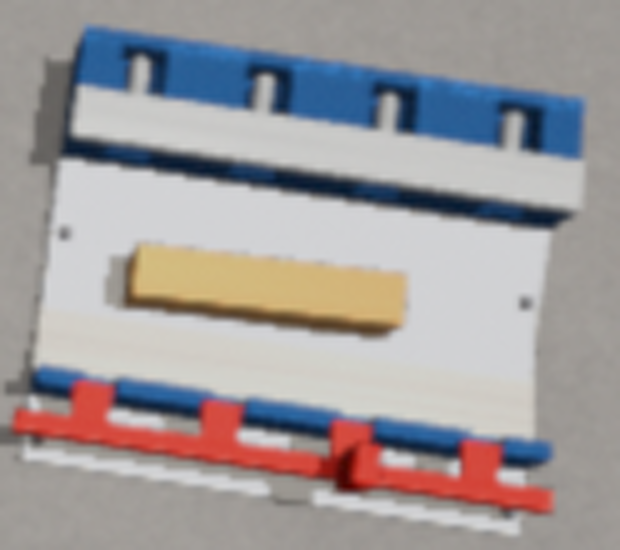

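View pics/rackc.png

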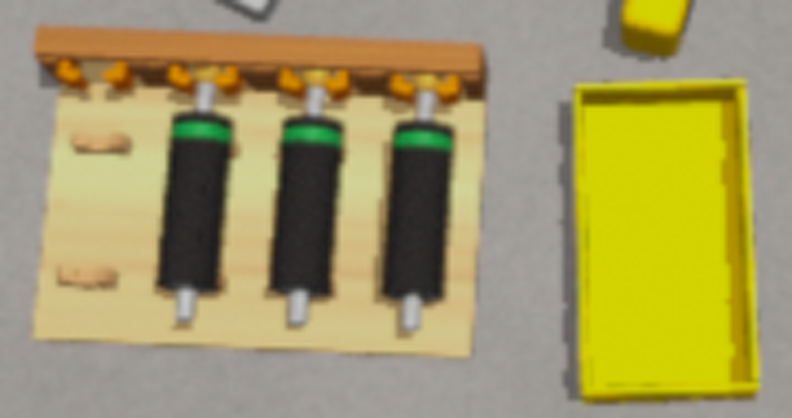

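```bash
python3 - <<'E'
from h import *
d=get_image('top')
B=lambda x,y,z:onz(d,322+x/5-.4,160+y/5-.4,z)
K=lambda x,y,z:onz(d,135+x/4.4-.4,165+y/4.4-.4,z)
def pr(n,*p): 
    print(n,[np.round(q[:2]*1000,1).tolist() for q in p])
bar=[B(75,87,.066),B(584,157,.066),B(575,212,.066),B(68,137,.066)]; pr('bar BL BR FR FL',*bar)
v=bar[0]-bar[1]; print(np.linalg.norm(v),np.arctan2(-v[0],v[1])); v=bar[3]-bar[2]; print(np.linalg.norm(v),np.arctan2(-v[0],v[1]))
pr('plate inner top edge',B(35,367,.05),B(551,443,.05))
pr('bed floor corners front',B(25,458,.0),B(518,533,.0))
pr('offcut top',B(138,243,.048),B(406,273,.048),B(402,323,.048),B(132,298,.048))
pr('handle top',B(362,462,.1))
pr('rackbase front',K(33,339,.008),K(470,355,.008))
pr('rackbar top',K(38,28,.067),K(482,47,.067))
for t,bq in (((201,120),(188,290)),((313,122),(300,293)),((424,124),(411,296))):
    a=K(*t,.06);b=K(*bq,.06);pr('roller',a,b,(a+b)/2);w=a-b;print(np.linalg.norm(w),np.arctan2(w[1],w[0]))
pr('tray rim',K(574,86,.045),K(744,82,.045),K(757,392,.045),K(582,396,.045))
E
```

```text
bar BL BR FR FL [[673.1, -142.0], [645.9, -422.1], [614.4, -416.1], [644.2, -138.6]]
0.2814401352988145 -0.09696718080631203
0.27906012585285483 -0.10703722501136487
plate inner top edge [[518.1, -124.7], [489.1, -404.2]]
bed floor corners front [[475.3, -125.6], [445.7, -401.3]]
offcut top [[590.5, -180.4], [580.3, -328.1], [552.1, -325.4], [559.3, -177.4]]
handle top [[466.6, -288.9]]
rackbase front [[477.8, 391.0], [480.1, 113.3]]
rackbar top [[665.5, 392.0], [666.0, 113.1]]
roller [[612.4, 286.0], [504.5, 283.8], [558.5, 284.9]]
0.10793220663769343 0.02077989682143056
roller [[614.4, 216.1], [505.8, 215.2], [560.1, 215.7]]
0.10858813088575608 0.008273490868818368
roller [[616.3, 146.8], [507.0, 147.3], [561.6, 147.1]]
0.10926040633461594 -0.004120557320735041
tray rim [[649.7, 55.1], [657.3, -52.8], [459.6, -67.1], [452.3, 40.0]]
```

Call:
drive_tool(steps=[[0,21,-22,0,0.03],[0,21,-22,0,0.03],[0,21,-22,0,0.03],[0,21,-22,0,0.036],[0,21,-22,0,0],[0,21,-22,0,0],[0,21,-22,0,0],[0,21,-22,0,0],[0,21,-22,0,0],[0,21,-22,0,0],[0,21,-22,0,0],[0,21,-22,0,0],[0,21,-22,0,0],[0,21,-22,0,0],[0,21,-22,0,0],[0,21,-22,0,0]])

```text
clock: 1.53
position: [0.4779, 0.2556, 0.2267]
ee_rot: [-0.16, -3.137, -0.0]
force: [0.5, 0.7, -0.6]
width: 0.997
gripper_force: 0.0
```

Call:
drive_tool(steps=[[0,0,-27,-2,0],[0,0,-27,-2,0],[0,0,-27,-2,0],[0,0,-27,-2,0],[0,0,-27,-2,0],[0,0,-27,-2,0],[0,0,-27,-2,0],[0,0,-27,-2,0],[0,0,-27,-2,0],[0,0,-27,-2,0],[0,0,-27,-2,0],[0,0,-27,-2,0],[0,0,-27,-2,0],[0,0,-27,-2,0],[0,0,-27,-2,0],[0,0,-27,-2,0],[0,0,-27,-2,0],[0,0,-27,-2,0],[0,0,0,0,0],[0,0,0,0,0]])

```text
clock: 3.2
position: [0.4766, -0.2307, 0.1905]
ee_rot: [-0.165, -3.137, 0.001]
force: [0.4, 0.9, -0.1]
width: 1.004
gripper_force: 0.0
```

```bash
python3 - <<'E'
from h import *
d=shot('wrist','w1.png')
O=np.array([.5586,-.2705,0]);t=-.103;x=np.array([np.cos(t),np.sin(t),0]);y=np.array([-np.sin(t),np.cos(t),0])
im=cv2.imread('pics/w1.png')
for p in [(-91,-35,100),(-55,-105,50),(-55,-35,50),(-55,35,50),(72,35,66),(72,-35,66),(85,35,46),(85,-35,46),(-60,-35,50),(-60,35,50),(-60,105,50),(72,140,66),(72,-140,66)]:
    u=proj(d,O+x*p[0]/1e3+y*p[1]/1e3+np.array([0,0,p[2]/1e3])); print(p,np.round(u))
    cv2.circle(im,tuple(int(round(a)) for a in u),3,(0,255,0),1)
cv2.imwrite('pics/w1m.png',im)
E
```

```text
(-91, -35, 100) [195. 207.]
(-55, -105, 50) [141. 230.]
(-55, -35, 50) [211. 230.]
(-55, 35, 50) [281. 230.]
(72, 35, 66) [281. 350.]
(72, -35, 66) [214. 350.]
(85, 35, 46) [281. 348.]
(85, -35, 46) [218. 348.]
(-60, -35, 50) [210. 225.]
(-60, 35, 50) [281. 225.]
(-60, 105, 50) [351. 225.]
(72, 140, 66) [381. 349.]
(72, -140, 66) [114. 350.]
```

View pics/w1m.png

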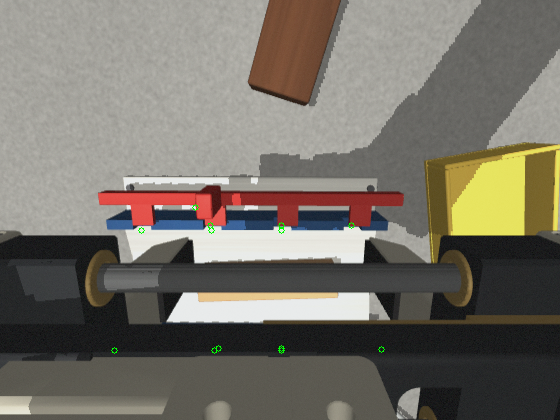

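Call:
drive_tool(steps=[[0,-5,-20,0,0],[0,-6,-20,0,0],[0,-1,-19,0,0],[0,0,0,-18,0],[0,0,0,-18,0],[0,0,0,-18,0],[0,0,0,-18,0],[0,0,0,-18,0],[0,0,0,-18,0],[0,0,0,-16,0],[0,0,0,0,0],[1,0,0,0,0],[1,0,0,0,0],[1,0,0,0,0],[1,0,0,0,0],[1,0,0,0,0],[1,0,0,0,0]], grip_force=20)

```text
clock: 4.67
position: [0.4655, -0.2882, 0.0673]
ee_rot: [0.16, 3.137, -0.0]
force: [-0.4, -0.7, -0.5]
width: 0.614
gripper_force: 0.0
```

Call:
drive_tool(steps=[[1,0,0,0,0],[1,0,0,0,0],[1,0,0,0,0],[1,0,0,0,0],[1,0,0,0,0],[1,0,0,0,0],[1,0,0,0,0],[1,0,0,0,0],[1,0,0,0,0]], grip_force=20)

```text
clock: 5.42
position: [0.4651, -0.2885, 0.0667]
ee_rot: [0.161, 3.137, -0.001]
force: [-0.2, -2.0, -1.6]
width: 0.153
gripper_force: 20.0
```

Call:
drive_tool(steps=[[1,0.5,4,0,0],[1,0.5,4,0,0],[1,0.5,4,0,0],[1,0.5,4,0,0],[1,0.4,4,0,0],[1,0.4,4,0,0],[1,0.3,3,0,0],[1,0,0,0,0],[1,0,0,0,0]])

```text
clock: 6.17
position: [0.4681, -0.2613, 0.0667]
ee_rot: [-0.16, -3.137, 0.001]
force: [-1.6, -4.0, -1.5]
width: 0.151
gripper_force: 20.0
```

Call:
drive_tool(steps=[[1,0.2,2,0,0],[1,0.2,2,0,0],[1,0,0,0,0],[1,0,0,0,0]])

```text
clock: 6.5
position: [0.4681, -0.2612, 0.0668]
ee_rot: [0.165, 3.136, -0.008]
force: [-2.2, -18.1, -9.6]
width: 0.154
gripper_force: 20.0
```

Call:
drive_tool(steps=[[0.3,0,0,0,0],[0.3,0,0,0,0],[0.3,0,0,0,0],[0.3,0,0,0,0],[0.3,0,0,25,0],[0.3,0,0,30,0],[0.3,0,0,30,0],[0.3,0,0,30,0],[0.3,0,0,30,0]])

```text
clock: 7.25
position: [0.4686, -0.2563, 0.2133]
ee_rot: [-0.158, -3.138, -0.001]
force: [1.1, -0.2, -0.5]
width: 0.693
gripper_force: 0.0
```

Call:
drive_tool(steps=[[0.4,7,3,0,-0.11],[0.4,7,3,0,-0.11],[0.4,7,3,0,-0.11],[0.4,7,3,0,-0.11],[0.4,7,3,0,-0.11],[0.4,7,3,0,-0.11],[0.4,7,3,0,-0.11],[0.4,7,3,0,-0.11],[0.4,7,3,0,-0.11],[0.4,7,3,0,-0.11],[0.4,7,3,0,-0.11],[0.4,7,3,0,-0.11],[0.4,7,3,0,-0.11],[0.4,7,4,0,-0.09],[0.4,7,4,0,0],[0.4,0,0,0,0],[0.4,0,0,0,0]])

```text
clock: 8.67
position: [0.5739, -0.2094, 0.2115]
ee_rot: [-2.272, -2.169, 0.0]
force: [-1.2, -0.6, -0.1]
width: 0.601
gripper_force: 0.0
```

```bash
python3 - <<'E'
from h import *
s=observe();print(s['joints'].round(3),s['position'],s['ee_rot'])
d=shot('wrist','w2.png');t=shot('top')
for n,d in(('w',d),('t',t)):
    h=cv2.cvtColor(d['image'],cv2.COLOR_RGB2HSV)
    print(n,h[218-155+155,375] if n=='t' else '')
    m=cv2.inRange(h,(8,60,120),(24,255,255))
    if n=='t': m[:195]=0;m[240:]=0;m[:,:338]=0;m[:,425:]=0
    cs,_=cv2.findContours(m,0,2)
    for c in cs:
        if cv2.contourArea(c)>150:
            b=cv2.boxPoints(cv2.minAreaRect(c)); print(n,cv2.contourArea(c),[onz(d,u,v,.048)[:2].round(4).tolist() for u,v in b])
E
```

```text
[-0.254  0.503  0.779  1.673 -0.385  1.126  0.584] [ 0.57385422 -0.20944818  0.2115254 ] [-2.27227939e+00 -2.16885459e+00  2.24161461e-04]
w 
w 2763.5 [[0.5654, -0.2827], [0.5787, -0.17], [0.6076, -0.1735], [0.5969, -0.2866]]
w 6113.0 [[0.4686, -0.0227], [0.6411, -0.0309], [0.6413, -0.0783], [0.4617, -0.0698]]
t [ 8 13 77]
t 536.5 [[0.5031, -0.1508], [0.5699, -0.1498], [0.5745, -0.2516], [0.5076, -0.2512]]
t 639.0 [[0.6057, -0.2095], [0.6867, -0.2662], [0.6328, -0.3388], [0.5534, -0.2816]]
```

View pics/w2.png

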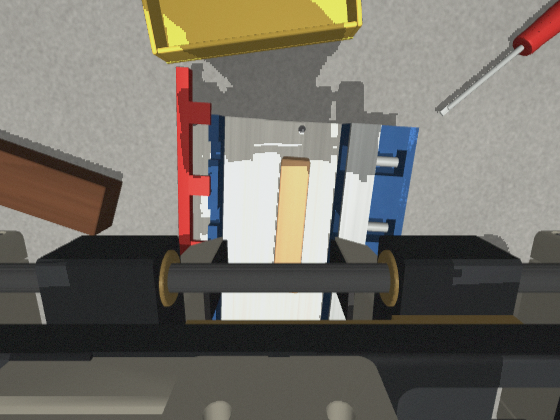

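```bash
python3 - <<'E'
from h import *
d=shot('wrist')
O=np.array([.5586,-.2705,0]);t=-.103;x=np.array([np.cos(t),np.sin(t),0]);y=np.array([-np.sin(t),np.cos(t),0])
for u,v,z in((222,170,.05),(338,170,.066),(281,168,.048),(308,168,.048),(275,240,.048),(303,240,.048),(382,124,.066)):
    p=onz(d,u,v,z);print(u,v,p.round(4),(p-O)@x,(p-O)@y)
E
```

```text
222 170 [ 0.5176 -0.1794  0.05  ] -0.05015309684818937 0.08636082473354141
338 170 [ 0.6327 -0.1833  0.066 ] 0.06471846807959668 0.09439125231623612
281 168 [ 0.5777 -0.1807  0.048 ] 0.009785915760942709 0.09133190993148581
308 168 [ 0.6053 -0.182   0.048 ] 0.037386272293410405 0.09279042883705113
275 240 [ 0.5675 -0.2582  0.048 ] 0.007560036630234344 0.013177364907719525
303 240 [ 0.5978 -0.2597  0.048 ] 0.037888857942884796 0.01477579620598023
382 124 [ 0.6739 -0.1423  0.066 ] 0.1015056590389395 0.13935042950148646
```

Call:
drive_tool(steps=[[0.5,5,-2,0,-0.03],[0.5,5,-2,0,-0.03],[0.5,4,-2,0,0],[0.5,0,0,-20,0],[0.5,0,0,-25,0],[0.5,0,0,-25,0],[0.5,0,0,-25,0],[0.5,0,0,-25,0],[0.5,0,0,-25,0],[0.5,0,0,-20,0],[0.5,0,0,-15,0],[0.5,0,0,-7,0],[1,0,0,0,0],[1,0,0,0,0],[1,0,0,0,0],[1,0,0,0,0],[1,0,0,0,0],[1,0,0,0,0]], grip_force=40)

```text
clock: 10.32
position: [0.5883, -0.2164, 0.0257]
ee_rot: [2.34, 2.094, 0.002]
force: [-0.8, -0.5, 4.2]
width: 0.328
gripper_force: 39.5
```

Call:
drive_tool(steps=[[1,0,0,12,0],[1,0,0,25,0],[1,0,0,25,0],[1,0,0,25,0],[1,0,0,25,0],[1,0,0,12,0]])

```text
clock: 10.82
position: [0.5886, -0.2169, 0.1526]
ee_rot: [2.339, 2.092, 0.003]
force: [0.9, -1.1, -2.2]
width: 0.329
gripper_force: 39.4
```

Call:
drive_tool(steps=[[1,-3.65,10.35,0,0.087],[1,-3.65,10.35,0,0.087],[1,-3.65,10.35,0,0.087],[1,-3.65,10.35,0,0.087],[1,-3.65,10.35,0,0.087],[1,-3.65,10.35,0,0.087],[1,-3.65,10.35,0,0.087],[1,-3.65,10.35,0,0.087],[1,-3.65,10.35,0,0.087],[1,-3.65,10.35,0,0.087],[1,-3.65,10.35,0,0.087],[1,-3.65,10.35,0,0.087],[1,-3.65,10.35,0,0.087],[1,-3.65,10.35,0,0.087],[1,-3.65,10.35,0,0.087],[1,-3.65,10.35,0,0.087],[1,-3.65,10.35,0,0.087],[1,-3.65,10.35,0,0.087],[1,-3.65,10.35,0,0.087],[1,-3.65,10.35,0,0.087]])

```text
clock: 12.48
position: [0.5141, -0.0088, 0.1488]
ee_rot: [0.098, -3.14, 0.0]
force: [0.3, 0.2, -1.5]
width: 0.33
gripper_force: 39.4
```

Call:
drive_tool(steps=[[1,0,0,0,0],[1,0,0,-20,0],[1,0,0,-25,0],[1,0,0,-25,0],[1,0,0,-25,0],[1,0,0,-15,0],[1,0,0,-8,0],[1,0,0,-2,0],[1,0,0,0,0]])

```text
clock: 13.23
position: [0.5147, -0.0096, 0.0287]
ee_rot: [0.089, -3.14, 0.001]
force: [-0.2, -0.1, -0.8]
width: 0.326
gripper_force: 39.4
```

Call:
drive_tool(steps=[[0.5,0,0,0,0],[0.5,0,0,0,0],[0.5,0,0,0,0],[0.5,0,0,0,0],[0.5,0,0,20,0],[0.5,0,0,30,0],[0.45,0,0,35,0],[0.45,0,0,35,0],[0.45,0,0,15,0]])

```text
clock: 13.98
position: [0.5165, -0.0093, 0.1683]
ee_rot: [-0.09, 3.135, 0.001]
force: [0.9, -0.6, 0.1]
width: 0.548
gripper_force: 0.0
```

Call:
drive_tool(steps=[[0.45,5,16,3,-0.025],[0.45,5,16,3,-0.025],[0.45,5,16,3,0],[0.45,5,16,3,0],[0.45,5,16,3,0],[0.45,5,16,3,0],[0.45,5,16,3,0],[0.45,5,16,0,0],[0.45,3,14,0,0],[0.45,3,14,0,0],[0.45,0,0,0,0],[0.45,0,0,0,0]])

```text
clock: 14.98
position: [0.5604, 0.1475, 0.1844]
ee_rot: [0.015, -3.141, 0.001]
force: [-0.8, -0.6, 0.6]
width: 0.549
gripper_force: 0.0
```

```bash
python3 - <<'E'
from h import *
s=observe();print(s['joints'].round(3),s['position'],s['ee_rot'])
d=shot('wrist','w3.png');a=cv2.imread('pics/w3.png')
for x in(146.8,216,285.5):
  for X in (505,561,615):
    u=proj(d,(X/1e3,x/1e3,.064));cv2.circle(a,(int(u[0]),int(u[1])),2,(0,0,255),-1)
t=shot('top')['image'][...,::-1][165:270,250:450]
t=cv2.resize(t,None,fx=2.0,fy=2.0)
c=np.zeros((420+210,560,3),np.uint8);c[:420]=a;c[420:,:400]=t;cv2.imwrite('pics/w3m.png',c[:600])
E
```

```text
[-0.556  0.404  0.285  1.759 -0.131  0.998  1.359] [0.5604316  0.14745367 0.18437078] [ 1.50089538e-02 -3.14092749e+00  5.24274070e-04]
```

View pics/w3m.png

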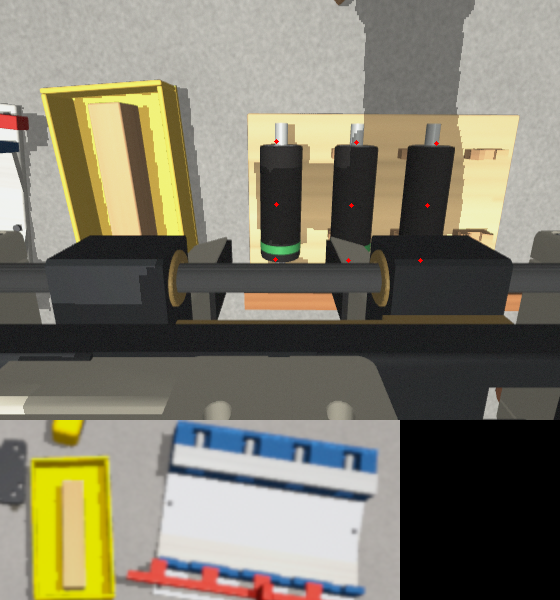

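Call:
drive_tool(steps=[[0.45,0,2.5,-15,0],[0.45,0,0,-25,0],[0.45,0,0,-25,0],[0.45,0,0,-25,0],[0.45,0,0,-25,0],[0.45,0,0,-20,0],[0.45,0,0,-15,0],[0.45,0,0,-9,0],[0.45,0,0,0,0],[1,0,0,0,0],[1,0,0,0,0],[1,0,0,0,0],[1,0,0,0,0],[1,0,0,0,0],[1,0,0,0,0]], grip_force=35)

```text
clock: 16.33
position: [0.5615, 0.1494, 0.0268]
ee_rot: [-0.012, 3.14, 0.001]
force: [-0.4, -1.7, 7.2]
width: 0.427
gripper_force: 35.0
```

Call:
drive_tool(steps=[[1,-4,0,0,0],[1,-4,0,0,0],[1,-4,0,0,0],[1,-4,0,0,0],[1,-4,0,0,0],[1,-4,0,0,0],[1,-4,0,0,0],[1,-4,0,0,0],[1,-4,0,0,0],[1,0,0,0,0]])

```text
clock: 17.17
position: [0.5254, 0.1493, 0.0267]
ee_rot: [-0.012, 3.139, 0.001]
force: [3.3, -1.7, 8.6]
width: 0.429
gripper_force: 35.0
```

Call:
drive_tool(steps=[[1,0,0,10,0],[1,0,0,20,0],[1,0,0,25,0],[1,0,0,25,0],[1,0,0,25,0],[1,0,0,25,0],[1,0,0,0,0],[1,0,0,0,0]])

```text
clock: 17.83
position: [0.5242, 0.1498, 0.1566]
ee_rot: [-0.014, 3.141, 0.002]
force: [-0.2, -0.0, -3.3]
width: 0.429
gripper_force: 35.0
```

```bash
python3 - <<'E'
from h import *
s=observe();print(s['joints'].round(3),s['position'],s['force'],s['ft_torque'])
d=shot('wrist','w4.png')
t=shot('scene','s4.png')
E
```

```text
[-0.589  0.381  0.284  1.875 -0.134  0.903  1.338] [0.52418054 0.14983306 0.15662689] [-0.24785972 -0.01886886 -3.27534662] [ 0.04147915  0.0109125  -0.03512001]
```

View pics/w4.png

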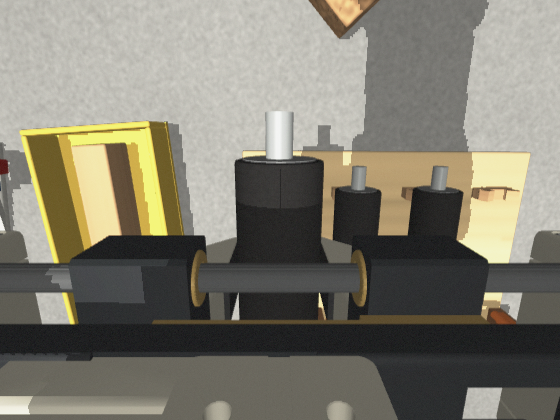

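Call:
drive_tool(steps=[[1,0.5,-10,0,0],[1,1,-20,0,0],[1,1.8,-27.5,0,-0.016],[1,1.8,-27.5,0,-0.016],[1,1.8,-27.5,0,-0.016],[1,1.8,-27.5,0,-0.016],[1,1.8,-27.5,0,-0.016],[1,1.8,-27.5,0,-0.016],[1,1.8,-27.5,0,-0.016],[1,1.8,-27.5,0,0],[1,1.8,-27.5,0,0],[1,1.8,-27.5,0,0],[1,1.8,-27.5,0,0],[1,1.8,-27.5,0,0],[1,1.8,-27.5,0,0],[1,1.8,-27.5,0,0],[1,1.8,-27.5,0,0],[1,1.8,-27.5,0,0],[1,1.8,-27.5,0,0],[1,1.8,-27.5,0,0]])

```text
clock: 19.6
position: [0.5569, -0.3772, 0.1539]
ee_rot: [-0.164, -3.134, -0.002]
force: [0.1, -0.3, -2.1]
width: 0.426
gripper_force: 35.0
```

Call:
drive_tool(steps=[[1,1,-20,0,0],[1,0,-8,0,0],[1,0,0,0,0]])

```text
clock: 19.85
position: [0.5572, -0.4064, 0.1541]
ee_rot: [-0.169, -3.134, 0.001]
force: [-0.3, 0.2, -2.0]
width: 0.427
gripper_force: 35.0
```

```bash
python3 - <<'E'
from h import *
s=observe();print(s['joints'].round(3),s['position'],s['ee_rot'])
d=shot('wrist','w5.png')
# pose relative to tool: pin tip & body end, in camera rays; use current tool
p=np.array(s['position']);gz=p[2]+.0188
Rt=R.from_rotvec(s['ee_rot']).as_matrix()
for u,v,h in((280,112,.006),(280,158,.020)):
    q=onz(d,u,v,gz+h);print(Rt.T@(q-p))
print(proj(d,p+[0,0,.02]))
E
```

```text
[ 0.313  0.619  0.39   1.503 -0.252  1.072  2.223] [ 0.55719604 -0.40644057  0.15410227] [-1.69084541e-01 -3.13405553e+00  6.80811718e-04]
[ 0.07279812  0.00201496 -0.02458644]
[ 0.05552625  0.00193393 -0.03863744]
(np.float64(275.6212613583734), np.float64(271.85644016934316))
```

Call:
drive_tool(steps=[[1,0,15,0,0],[1,0.6,15.5,0,0],[1,0,0,-20,0],[1,0,0,-25,0],[1,0,0,-25,0],[1,0,0,-17,0],[1,0,0,-5,0],[1,0,0,0,0]])

```text
clock: 20.57
position: [0.5598, -0.3702, 0.0623]
ee_rot: [-0.159, -3.135, -0.004]
force: [-0.1, -0.1, -2.1]
width: 0.429
gripper_force: 35.0
```

Call:
drive_tool(steps=[[1,0,0,0,0],[1,0,0,-2,0],[1,0,0,-2,0],[1,0,0,-2,0],[1,0,0,-2,0],[1,0,0,-2,0],[1,0,0,-2,0],[1,0,0,0,0]], grip_force=12)

```text
clock: 21.23
position: [0.5601, -0.3732, 0.0514]
ee_rot: [-0.163, -3.137, -0.0]
force: [-0.3, -0.2, -1.0]
width: 0.429
gripper_force: 12.0
```

Call:
drive_tool(steps=[[1,0,0,-2,0],[1,0,0,-2,0],[1,0,0,-2,0],[1,0,0,-2,0],[1,0,0,-2,0],[1,0,0,-2,0],[1,0,0,-2,0],[1,0,0,-2,0],[1,0,0,-2,0],[1,0,0,0,0],[1,0,0,0,0]])

```text
clock: 22.15
position: [0.5617, -0.3737, 0.0356]
ee_rot: [0.163, 3.134, -0.002]
force: [0.2, -0.1, 12.8]
width: 0.429
gripper_force: 12.0
```

```bash
python3 - <<'E'
from h import *
s=observe();print(s['position'],s['force'],s['ft_torque'])
d=shot('wrist','w6.png');a=cv2.imread('pics/w6.png')
e=shot('scene','s6.png');b=cv2.imread('pics/s6.png')
b=cv2.resize(b[200:360,100:310],None,fx=2.6,fy=2.6,interpolation=cv2.INTER_CUBIC)
c=np.zeros((600,800,3),np.uint8);c[:300,:400]=cv2.resize(a,(400,300));c[:b.shape[0],400:]=0
b=b[:, :546]
c=np.zeros((600,800,3),np.uint8);c[:b.shape[0],:b.shape[1]]=b;c[416:416+184,:246]=0
w=a[80:260,200:400];c[416:416+180,546:746]=w
cv2.imwrite('pics/c6.png',c)
E
```

```text
[ 0.56173745 -0.37374493  0.03563403] [ 0.16298955 -0.05844148 12.75397647] [0.19872493 0.15208394 0.01516412]
```

View pics/c6.png

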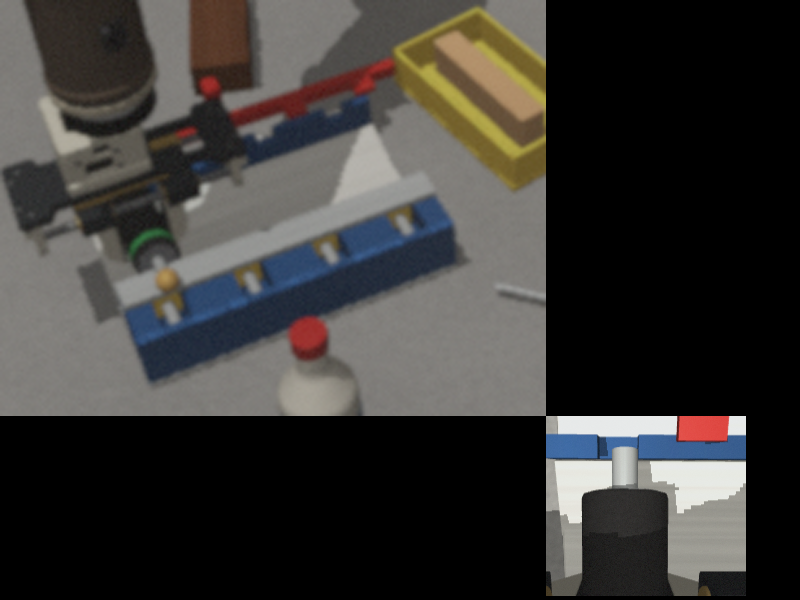

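```bash
cat >> h.py <<'E'
O=np.array([.5586,-.2705,0]);th=-.103;bx=np.array([np.cos(th),np.sin(th),0]);by=np.array([-np.sin(th),np.cos(th),0])
def bed(p): p=np.asarray(p)-O; return np.array([p@bx,p@by,p[2]])*1e3
def wld(x,y,z): return O+(bx*x+by*y)/1e3+np.array([0,0,z/1e3])
def planey(d,u,v,yb):
    o,r=ray(d,u,v); k=(yb/1e3-(o-O)@by)/(r@by); return bed(o+k*r)
E
python3 - <<'E'
from h import *
s=observe();p=np.array(s['position']);print('G',bed(p))
g=p+[0,0,.0188]
w=get_image('wrist');sc=get_image('scene')
for deg in(0,5,10,15):
    c,si=np.cos(np.radians(deg)),np.sin(np.radians(deg))
    ax=bx*c+np.array([0,0,-si]);up=bx*si+np.array([0,0,c])
    f=lambda l,r:np.round(proj(w,g+ax*l+up*r)); q=proj(sc,g+ax*.085)
    print(deg,'tip',f(-.075,.006),'end',f(-.055,.02),'ball scene',np.round(q),'band',np.round(proj(sc,g+ax*.045+up*.02)))
print(planey(sc,164.2,307.7,bed(p)[1]))
print(planey(sc,100+150/2.6,200+246/2.6,bed(p)[1]))
E
```

```text
G [  13.74337085 -102.34821499   35.62122645]
0 tip [275. 106.] end [275. 160.] ball scene [165. 314.] band [158. 295.]
5 tip [275. 108.] end [275. 167.] ball scene [166. 316.] band [159. 297.]
10 tip [275. 110.] end [275. 175.] ball scene [166. 318.] band [159. 298.]
15 tip [274. 115.] end [274. 185.] ball scene [166. 319.] band [160. 300.]
[ 112.47145513 -102.34821499   88.47640442]
[  54.63467528 -102.34821499   72.03196627]
```

```bash
python3 - <<'E'
from h import *
s=observe();p=np.array(s['position']);g=p+[0,0,.0188]
w=get_image('wrist');sc=get_image('scene')
for deg in(0,-5,-10,-15):
  for sl in (0,.005,.01,.02):
    c,si=np.cos(np.radians(deg)),np.sin(np.radians(deg))
    ax=bx*c+np.array([0,0,-si]);up=bx*si+np.array([0,0,c]);G=g+[0,0,sl]
    f=lambda l,r:np.round(proj(w,G+ax*l+up*r)); q=proj(sc,G+ax*.085)
    print(deg,sl,'tip',f(-.075,.006),'end',f(-.055,.02),'botend',f(-.055,-.02),'w',f(-.055,.02)[0]-proj(w,G+ax*-.055+by*.02)[0],'ball',np.round(q),'z',(G+ax*.085)[2].round(3))
E
```

```text
0 0 tip [275. 106.] end [275. 160.] botend [276. 152.] w -45.97341656508115 ball [165. 314.] z 0.054
0 0.005 tip [275. 106.] end [275. 161.] botend [276. 153.] w -47.53797605952468 ball [165. 312.] z 0.059
0 0.01 tip [275. 105.] end [274. 163.] botend [275. 154.] w -50.22146259422232 ball [164. 311.] z 0.064
0 0.02 tip [274. 102.] end [274. 166.] botend [275. 155.] w -54.00391901202835 ball [163. 308.] z 0.074
-5 0 tip [275. 107.] end [275. 155.] botend [276. 155.] w -44.55923305783165 ball [164. 311.] z 0.062
-5 0.005 tip [275. 106.] end [275. 156.] botend [276. 156.] w -46.02014892193199 ball [164. 310.] z 0.067
-5 0.01 tip [275. 105.] end [275. 157.] botend [276. 157.] w -47.58816685656075 ball [164. 308.] z 0.072
-5 0.02 tip [275. 103.] end [274. 160.] botend [275. 159.] w -52.09634688970965 ball [163. 305.] z 0.082
-10 0 tip [275. 109.] end [275. 151.] botend [276. 159.] w -43.21816533243418 ball [164. 309.] z 0.069
-10 0.005 tip [275. 108.] end [275. 152.] botend [276. 160.] w -44.58413919844577 ball [163. 307.] z 0.074
-10 0.01 tip [275. 107.] end [275. 153.] botend [276. 161.] w -46.04676886469633 ball [163. 306.] z 0.079
-10 0.02 tip [275. 106.] end [274. 155.] botend [275. 163.] w -50.30615636725253 ball [162. 303.] z 0.089
-15 0 tip [275. 112.] end [275. 149.] botend [276. 163.] w -41.95441029128159 ball [163. 306.] z 0.076
-15 0.005 tip [275. 111.] end [275. 149.] botend [276. 164.] w -43.233885175514615 ball [162. 305.] z 0.081
-15 0.01 tip [275. 110.] end [275. 150.] botend [276. 165.] w -44.60082927207725 ball [162. 303.] z 0.086
-15 0.02 tip [275. 109.] end [275. 152.] botend [276. 168.] w -47.635635974844945 ball [161. 300.] z 0.096
```

Call:
drive_tool(steps=[[1,0,0,20,0],[1,0,0,30,0],[1,0,0,35,0],[1,0,0,30,0],[1,5,15,0,0],[1,8,24,0,0],[1,9,27,0,0],[1,9,27,0,0],[1,9,27,0,0],[1,9,27,0,0],[1,9,27,0,0],[1,9,27,0,0],[1,9,27,0,0],[1,9,27,0,0],[1,9,27,0,0],[1,9,27,0,0],[1,9,27,0,0],[1,9,27,0,0],[1,9,27,0,0],[1,9,27,0,0]], grip_force=20)

```text
clock: 24.12
position: [0.6988, 0.0459, 0.1477]
ee_rot: [-0.162, -3.136, -0.0]
force: [0.1, -0.6, -2.2]
width: 0.432
gripper_force: 20.0
```

Call:
drive_tool(steps=[[1,9,27,0,0],[1,9,27,0,0],[1,9,20,0,0],[1,3,13,0,0],[1,0,0,0,0],[1,0,0,0,0]])

```text
clock: 24.62
position: [0.7284, 0.1312, 0.1478]
ee_rot: [-0.161, -3.136, 0.001]
force: [0.4, 0.1, -3.0]
width: 0.429
gripper_force: 20.0
```

Call:
drive_tool(steps=[[1,3,0,-10,0],[1,0,0,-25,0],[1,0,0,-25,0],[1,0,0,-10,0],[1,0,0,-2.5,0],[1,0,0,-2.5,0],[1,0,0,-2.5,0],[1,0,0,-2.5,0],[1,0,0,-2.5,0],[1,0,0,-2.5,0],[1,0,0,0,0]], grip_force=12)

```text
clock: 25.53
position: [0.7324, 0.1309, 0.0638]
ee_rot: [0.163, 3.137, 0.0]
force: [0.7, 0.5, -1.7]
width: 0.43
gripper_force: 12.0
```

Call:
drive_tool(steps=[[1,0,0,-2.5,0],[1,0,0,-2.5,0],[1,0,0,-2.5,0],[1,0,0,-2.5,0],[1,0,0,-2.5,0],[1,0,0,-2.5,0],[1,0,0,-2.5,0],[1,0,0,-2.5,0],[1,0,0,-2.5,0],[1,0,0,-2.5,0],[1,0,0,-1.5,0],[1,0,0,0,0],[1,0,0,0,0]])

```text
clock: 26.62
position: [0.732, 0.1309, 0.0371]
ee_rot: [-0.163, -3.137, 0.0]
force: [-0.7, 0.7, -2.3]
width: 0.431
gripper_force: 12.0
```

```bash
cat > tilt.py <<'E'
from h import *
s=observe();p=np.array(s['position']);g=p+[0,0,.0188];print(p,s['force'])
w=shot('wrist','wt.png');sc=shot('scene','st.png')
T=R.from_rotvec(s['ee_rot']).as_matrix();tx=-T[:,0];tx[2]=0;tx/=np.linalg.norm(tx)
im=sc['image'];h=cv2.cvtColor(im,cv2.COLOR_RGB2HSV)
q=proj(sc,g+tx*.045)
m=cv2.inRange(h,(50,80,50),(80,255,255));n,l,st,c=cv2.connectedComponentsWithStats(m)
for i in range(1,n):
    if st[i,4]>15 and np.hypot(*(c[i]-q))<40: print('green',c[i].round(1),st[i])
for deg in(-15,-10,-5,0,5,10,15,20):
    co,si=np.cos(np.radians(deg)),np.sin(np.radians(deg))
    ax=tx*co+np.array([0,0,-si]);up=tx*si+np.array([0,0,co])
    f=lambda l,r:np.round(proj(w,g+ax*l+up*r),0)
    print(deg,'tip',f(-.075,.006),'end',f(-.055,.02),'hw',(f(-.055,.02)[0]-proj(w,g+ax*-.055+np.cross(ax,up)*.02)[0]).round(1),'ball',np.round(proj(sc,g+ax*.085),0))
b=cv2.imread('pics/st.png');x,y=[int(a) for a in q]
x=min(max(x,75),485);y=min(max(y,75),345)
b=cv2.resize(b[y-75:y+75,x-75:x+75],None,fx=2.6,fy=2.6,interpolation=cv2.INTER_CUBIC)
a=cv2.resize(cv2.imread('pics/wt.png')[60:260,180:380],(390,390))
cv2.imwrite('pics/ct.png',np.hstack([b,a]));print('crop org',x-75,y-75)
E
python3 tilt.py
```

```text
[0.73200116 0.13087222 0.03707326] [-0.7329556   0.73975212 -2.34167092]
green [384.2 254.2] [378 250  15  11  76]
-15 tip [275. 112.] end [275. 148.] hw 40.8 ball [396. 258.]
-10 tip [275. 109.] end [275. 151.] hw 42.3 ball [396. 261.]
-5 tip [275. 107.] end [275. 154.] hw 43.8 ball [396. 264.]
0 tip [275. 106.] end [275. 159.] hw 45.4 ball [396. 266.]
5 tip [275. 107.] end [275. 166.] hw 47.0 ball [396. 268.]
10 tip [275. 110.] end [275. 174.] hw 48.8 ball [395. 270.]
15 tip [275. 115.] end [275. 184.] hw 50.6 ball [394. 272.]
20 tip [274. 122.] end [274. 195.] hw 51.4 ball [394. 273.]
crop org 311 180
```

View pics/ct.png

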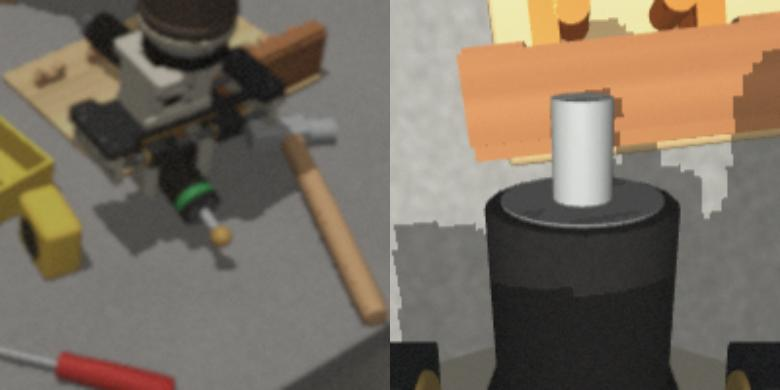

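Call:
drive_tool(steps=[[1,0,0,-2,0],[1,0,0,-2,0],[1,0,0,-2,0],[1,0,0,-1,0],[1,0,0,0,0],[1,0,0,0,0]])

```text
clock: 27.22
position: [0.7321, 0.1309, 0.0301]
ee_rot: [-0.163, -3.137, -0.0]
force: [0.1, 0.7, -1.8]
width: 0.432
gripper_force: 12.0
```

```bash
python3 tilt.py|head -3; python3 - <<'E'
import cv2
E
```

```text
[0.73212112 0.13085298 0.03011664] [ 0.08105035  0.68092331 -1.80627584]
green [383.9 257.8] [378 253  14  11  72]
-15 tip [275. 112.] end [275. 148.] hw 40.8 ball [396. 261.]
```

View pics/ct.png

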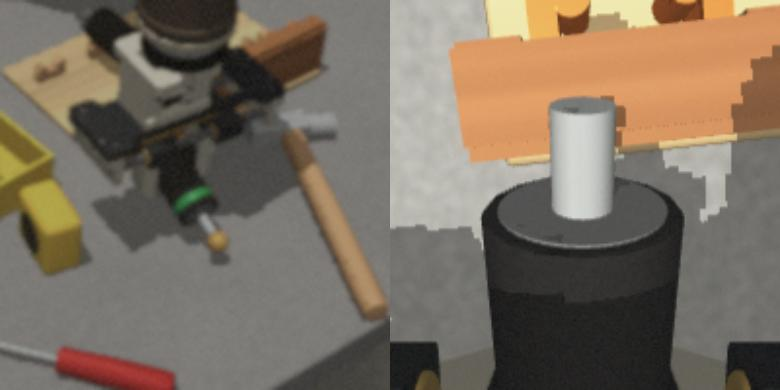

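Call:
drive_tool(steps=[[1,0,0,20,0],[1,0,0,30,0],[1,0,0,35,0],[1,0,0,35,0],[1,-5,-12,0,0],[1,-8,-18,0,0],[1,-11,-26,0,0],[1,-11,-26,0,0],[1,-11,-26,0,0],[1,-11,-26,0,0],[1,-11,-26,0,0],[1,-11,-26,0,0],[1,-11,-26,0,0],[1,-11,-26,0,0],[1,-11,-26,0,0],[1,-11,-26,0,0],[1,-11,-26,0,0],[1,-11,-26,0,0],[1,-11,-26,0,0],[1,-11,-26,0,0]], grip_force=30)

```text
clock: 28.98
position: [0.5644, -0.2645, 0.1503]
ee_rot: [0.163, 3.137, -0.0]
force: [1.1, -0.3, -3.2]
width: 0.426
gripper_force: 30.0
```

Call:
drive_tool(steps=[[1,-11,-26,0,0],[1,-11,-26,0,0],[1,-11,-26,0,0],[1,-11,-26,0,0],[1,-2,-5,0,0],[1,0,0,0,0],[1,0,0,0,0]])

```text
clock: 29.57
position: [0.5192, -0.3719, 0.1501]
ee_rot: [0.164, 3.137, 0.001]
force: [0.1, 1.2, -1.6]
width: 0.433
gripper_force: 30.0
```

```bash
python3 -c "
from h import *
s=observe();print(bed(s['position']),s['position'],(wld(-28,-105,51)-s['position'])*1000, s['ee_rot'],s['joints'].round(2))"
```

```text
[ -28.76782994 -104.90472559  150.13043166] [ 0.51919854 -0.3718909   0.15013043] [  0.75396467  -0.17371619 -99.13043166] [1.64135757e-01 3.13703418e+00 8.90224576e-04] [ 0.27  0.54  0.4   1.65 -0.24  1.    2.22]
```

Call:
drive_tool(steps=[[1,0.7,0,-15,0],[1,0,0,-20,0],[1,0,0,-20,0],[1,0,0,-20,0],[1,0,0,-12,0],[1,0,0,-8,0],[1,0,0,-4,0],[1,0,0,0,0],[1,0,0,0,0]])

```text
clock: 30.32
position: [0.5205, -0.3723, 0.052]
ee_rot: [0.163, 3.136, -0.001]
force: [-0.3, 0.6, -2.3]
width: 0.428
gripper_force: 30.0
```

Call:
drive_tool(steps=[[1,3,-0.3,0,0],[1,3,-0.3,0,0],[1,3,-0.3,0,0],[1,3,-0.3,0,0],[1,0,0,0,0]])

```text
clock: 30.73
position: [0.533, -0.3733, 0.0515]
ee_rot: [0.162, 3.136, -0.0]
force: [0.3, 0.3, -1.2]
width: 0.427
gripper_force: 30.0
```

Call:
drive_tool(steps=[[1,3,-0.3,0,0],[1,3,-0.3,0,0],[1,3,-0.3,0,0],[1,3,-0.3,0,0],[1,0,0,0,0]])

```text
clock: 31.15
position: [0.5439, -0.3745, 0.0511]
ee_rot: [-0.163, -3.137, -0.0]
force: [-3.4, 1.3, -0.6]
width: 0.43
gripper_force: 30.0
```

Call:
drive_tool(steps=[[1,3,-0.3,0,0],[1,3,-0.3,0,0],[1,3,-0.3,0,0],[1,2,-0.2,0,0],[1,0,0,0,0],[1,0,0,0,0]])

```text
clock: 31.65
position: [0.5544, -0.3757, 0.0511]
ee_rot: [-0.163, -3.136, -0.0]
force: [-4.8, 1.0, -1.3]
width: 0.427
gripper_force: 30.0
```

```bash
python3 -c "
from h import *
s=observe();print(bed(s['position']),s['force'])"; python3 tilt.py >/dev/null
```

```text
[   6.63391818 -105.05767379   51.06951194] [-4.78087367  1.01065613 -1.25426581]
```

Call:
drive_tool(steps=[[1,1,0,-2,0],[1,0,0,-2.5,0],[1,0,0,-2.5,0],[1,0,0,-2.5,0],[1,0,0,-2.5,0],[1,0,0,0,0]], grip_force=14)

```text
clock: 32.25
position: [0.5548, -0.3756, 0.0386]
ee_rot: [-0.164, -3.136, -0.001]
force: [-6.5, -0.2, -1.1]
width: 0.43
gripper_force: 14.0
```

Call:
drive_tool(steps=[[1,0,0,-2.5,0],[1,0,0,-2.5,0],[1,0,0,-2.5,0],[1,0,0,-2,0],[1,0,0,0,0]])

```text
clock: 32.67
position: [0.5547, -0.3756, 0.029]
ee_rot: [-0.164, -3.135, -0.001]
force: [-5.6, 0.5, -2.4]
width: 0.43
gripper_force: 14.0
```

Call:
drive_tool(steps=[[1,0,0,-2,0],[1,0,0,-2,0],[1,0,0,0,0],[1,0,0,0,0]])

```text
clock: 33.0
position: [0.5548, -0.3756, 0.0253]
ee_rot: [-0.164, -3.136, -0.001]
force: [-4.8, 0.0, -1.4]
width: 0.429
gripper_force: 14.0
```

```bash
python3 tilt.py
```

```text
[ 0.55479392 -0.37564969  0.02526078] [-4.78780362  0.04450149 -1.41086095]
green [156.3 296.5] [149 293  17  10  76]
-15 tip [275. 111.] end [275. 148.] hw 40.8 ball [162. 308.]
-10 tip [275. 109.] end [275. 150.] hw 42.2 ball [162. 310.]
-5 tip [275. 107.] end [275. 154.] hw 43.8 ball [163. 313.]
0 tip [275. 106.] end [275. 159.] hw 45.3 ball [164. 315.]
5 tip [275. 107.] end [275. 166.] hw 47.0 ball [164. 317.]
10 tip [275. 110.] end [275. 174.] hw 48.7 ball [165. 319.]
15 tip [275. 114.] end [275. 184.] hw 50.5 ball [165. 321.]
20 tip [274. 121.] end [275. 195.] hw 52.3 ball [165. 322.]
crop org 83 227
```

View pics/ct.png

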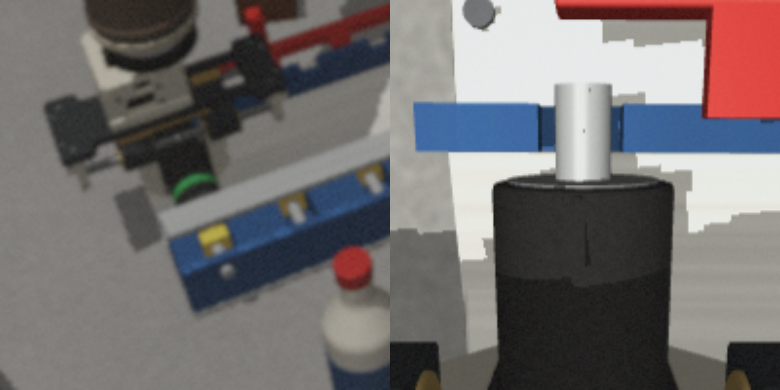

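Call:
drive_tool(steps=[[0.45,0,0,0,0],[0.45,0,0,0,0],[0.45,0,0,0,0],[0.45,0,0,0,0],[0.45,0,0,5,0],[0.45,0,0,20,0],[0.45,0,0,30,0],[0.45,0,0,35,0],[0.45,0,0,35,0],[0.45,0,0,0,0]])

```text
clock: 33.93
position: [0.5591, -0.3784, 0.1589]
ee_rot: [0.163, 3.127, -0.009]
force: [1.3, -0.9, 0.2]
width: 0.55
gripper_force: 0.0
```

```bash
cat > seat.py <<'E'
import sys
from h import *
yb=float(sys.argv[1])
s=observe();print('tcp',bed(s['position']).round(1),s['force'].round(1))
w=shot('wrist','ws.png');sc=shot('scene','ss.png')
# expected vs seen: body end edge (pin side) in wrist, green band in scene
im=cv2.cvtColor(w['image'],cv2.COLOR_RGB2GRAY)
print('expect wrist tip',np.round(proj(w,wld(-75,yb,50))),'end top',np.round(proj(w,wld(-55,yb,64))))
u,v=[int(a) for a in proj(w,wld(-55,yb,64))]
for du in(-12,12):
    col=im[max(v-45,0):v+45,min(max(u+du,0),559)].astype(int);print('col',u+du,'from',max(v-45,0),col[::3].tolist())
h=cv2.cvtColor(sc['image'],cv2.COLOR_RGB2HSV);m=cv2.inRange(h,(50,80,40),(80,255,255))
n,l,st,c=cv2.connectedComponentsWithStats(m)
q=np.array(proj(sc,wld(45,yb,55)))
for i in range(1,n):
    if st[i,4]>15 and np.hypot(*(c[i]-q))<60: print('green',c[i].round(1),st[i,4],'expect~',q.round(1))
E
python3 seat.py -105
```

```text
tcp [  11.6 -107.3  158.9] [ 1.3 -0.9  0.2]
expect wrist tip [280. 102.] end top [280. 127.]
col 267 from 82 [236, 236, 236, 236, 236, 236, 236, 236, 236, 236, 236, 114, 103, 102, 101, 57, 45, 44, 43, 45, 46, 42, 44, 47, 44, 46, 43, 37, 35, 30]
col 291 from 82 [132, 133, 135, 59, 161, 236, 235, 236, 164, 169, 166, 102, 64, 63, 67, 67, 45, 47, 52, 46, 48, 49, 48, 48, 49, 46, 48, 36, 36, 34]
green [155.5 295.6] 58 expect~ [156.7 297.3]
```

Call:
drive_tool(steps=[[0.45,0,12,1,0],[0.45,0,24,1,0],[0.45,0,30,0,0],[0.45,0,30,0,0],[0.45,0,30,0,0],[0.45,0,30,0,0],[0.45,0,30,0,0],[0.45,0,30,0,0],[0.45,0,30,0,0.018],[0.45,0,30,0,0.018],[0.45,0,30,0,0.018],[0.45,0,30,0,0.018],[0.45,0,30,0,0.018],[0.45,0,30,0,0.018],[0.45,0,30,0,0],[0.45,0,30,0,0],[0.45,0,30,0,0],[0.45,0,30,0,0],[0.45,0,30,0,0],[0.45,0,30,0,0]])

```text
clock: 35.7
position: [0.5539, 0.2024, 0.1513]
ee_rot: [0.008, -3.139, 0.001]
force: [0.1, -0.3, 0.7]
width: 0.555
gripper_force: 0.0
```

Call:
drive_tool(steps=[[0.45,0,12,0,0],[0.45,0,7,0,0],[0.45,0,0,0,0],[0.45,0,0,0,0]])

```text
clock: 36.03
position: [0.5555, 0.218, 0.1522]
ee_rot: [0.005, -3.141, 0.002]
force: [0.2, 0.0, 0.1]
width: 0.548
gripper_force: 0.0
```

```bash
cat > look.py <<'E'
import sys
from h import *
s=observe();print(s['position'],s['ee_rot'].round(3))
w=shot('wrist','wl.png');g=cv2.cvtColor(w['image'],cv2.COLOR_RGB2GRAY)
v=int(sys.argv[1]);b=(g[v]<75).astype(np.int8);d=np.diff(b)
on=np.where(d==1)[0];off=np.where(d==-1)[0]
for a in on:
    e=off[off>a]
    if len(e) and e[0]-a>15: print('dark',a,e[0],'centre y',onz(w,(a+e[0])/2+.5,v,.044).round(4))
E
for v in 170 200 225; do python3 look.py $v; done
```

```text
[0.55550552 0.21798928 0.15218345] [ 5.000e-03 -3.141e+00  2.000e-03]
dark 256 303 centre y [0.5228 0.2205 0.044 ]
dark 339 387 centre y [0.5226 0.2914 0.044 ]
[0.55579497 0.21729346 0.15239898] [ 3.000e-03 -3.141e+00  2.000e-03]
dark 258 303 centre y [0.5493 0.2208 0.044 ]
dark 338 385 centre y [0.5492 0.2913 0.044 ]
[0.55599983 0.21713771 0.15260361] [ 3.000e-03 -3.141e+00  2.000e-03]
dark 258 303 centre y [0.5723 0.2208 0.044 ]
dark 337 383 centre y [0.5722 0.2914 0.044 ]
```

Call:
drive_tool(steps=[[0.45,3,2,-10,0],[0.45,2.5,0,-25,0],[0.45,0,0,-25,0],[0.45,0,0,-25,0],[0.45,0,0,-20,0],[0.45,0,0,-14,0],[0.45,0,0,-8,0],[0.45,0,0,0,0],[1,0,0,0,0],[1,0,0,0,0],[1,0,0,0,0],[1,0,0,0,0],[1,0,0,0,0],[1,0,0,0,0]], grip_force=35)

```text
clock: 37.35
position: [0.5621, 0.2197, 0.0268]
ee_rot: [-0.004, 3.14, -0.002]
force: [0.1, -5.4, 1.1]
width: 0.424
gripper_force: 35.0
```

Call:
drive_tool(steps=[[1,-4,0,0,0],[1,-4,0,0,0],[1,-4,0,0,0],[1,-4,0,0,0],[1,-4,0,0,0],[1,-4,0,0,0],[1,-4,0,0,0],[1,-4,0,0,0],[1,-4,0,0,0],[1,0,0,0,0]])

```text
clock: 38.18
position: [0.5267, 0.221, 0.0273]
ee_rot: [-0.005, 3.138, 0.001]
force: [2.5, -4.5, 7.0]
width: 0.427
gripper_force: 35.0
```

Call:
drive_tool(steps=[[1,0,0,10,0],[1,0,0,20,0],[1,0,0,25,0],[1,0,0,30,0],[1,0,0,30,0],[1,0,0,15,0],[1,0,0,0,0],[1,0,0,0,0]])

```text
clock: 38.85
position: [0.5252, 0.2222, 0.1566]
ee_rot: [-0.008, 3.141, 0.003]
force: [0.0, -0.9, -3.4]
width: 0.425
gripper_force: 35.0
```

Call:
drive_tool(steps=[[1,10,-5,0,-0.018],[1,20,-9,0,-0.018],[1,22,-10,0,-0.018],[1,22,-10,0,-0.018],[1,22,-10,0,-0.018],[1,22,-10,0,-0.018],[1,22,-10,0,0],[1,22,-9,0,0],[1,22,-9,0,0],[1,16,-7,0,0],[1,5,-2,0,0],[1,1,0,-10,0],[1,0,0,-25,0],[1,0,0,-25,0],[1,0,0,-25,0],[1,0,0,-10,0],[1,0,0,0,0],[1,0,0,0,0]])

```text
clock: 40.35
position: [0.7306, 0.1308, 0.0603]
ee_rot: [-0.162, -3.136, 0.0]
force: [0.2, -0.1, -2.9]
width: 0.428
gripper_force: 35.0
```

Call:
drive_tool(steps=[[1,0,0,-2.5,0],[1,0,0,-2.5,0],[1,0,0,-2.5,0],[1,0,0,-2.5,0],[1,0,0,-2.5,0],[1,0,0,-2.5,0],[1,0,0,-2.5,0],[1,0,0,0,0]], grip_force=12)

```text
clock: 41.02
position: [0.7311, 0.1303, 0.0426]
ee_rot: [-0.163, -3.137, 0.0]
force: [0.2, 0.2, -3.2]
width: 0.431
gripper_force: 12.0
```

Continue to 30, then measure the tilt numerically.

Call:
drive_tool(steps=[[1,0,0,-2.5,0],[1,0,0,-2.5,0],[1,0,0,-2.5,0],[1,0,0,-2.5,0],[1,0,0,-2.5,0],[1,0,0,0,0],[1,0,0,0,0]])

```text
clock: 41.6
position: [0.7313, 0.1303, 0.0305]
ee_rot: [-0.163, -3.137, 0.0]
force: [-0.4, -0.6, -3.1]
width: 0.433
gripper_force: 12.0
```

```bash
cat > tl.py <<'E'
from h import *
import io,contextlib
s=observe();p=np.array(s['position']);g=p+[0,0,.0188];print(p.round(4),s['force'].round(1))
w=shot('wrist','wt.png');sc=shot('scene','st.png')
T=R.from_rotvec(s['ee_rot']).as_matrix();tx=-T[:,0];tx[2]=0;tx/=np.linalg.norm(tx)
G=cv2.cvtColor(w['image'],cv2.COLOR_RGB2GRAY)
for u in(262,298): print('col',u,'v100..',G[100:212:4,u].tolist())
b=G[205]<80;r=np.where(~b[:278])[0].max(),278+np.where(~b[278:])[0].min();print('row205 dark',r)
hs=cv2.cvtColor(sc['image'],cv2.COLOR_RGB2HSV);q=proj(sc,g+tx*.085)
m=cv2.inRange(hs,(10,110,90),(30,255,255));n,l,st,c=cv2.connectedComponentsWithStats(m)
for i in range(1,n):
    if 8<st[i,4]<150 and np.hypot(*(c[i]-q))<18: print('ball',c[i].round(1),st[i,4])
for deg in(-15,-5,0,5,10,13,16,20):
    co,si=np.cos(np.radians(deg)),np.sin(np.radians(deg))
    print(deg,proj(sc,g+(tx*co+np.array([0,0,-si]))*.085)[1].round(1),end='; ')
print()
E
python3 tl.py
```

```text
[0.7313 0.1303 0.0305] [-0.4 -0.6 -3.1]
col 262 v100.. [163, 163, 171, 174, 169, 137, 139, 135, 138, 134, 150, 121, 155, 90, 91, 91, 91, 89, 89, 88, 89, 90, 75, 114, 33, 51, 48, 54]
col 298 v100.. [165, 169, 173, 170, 167, 164, 162, 163, 102, 110, 100, 114, 115, 99, 70, 68, 91, 87, 88, 88, 89, 89, 87, 72, 40, 48, 48, 47]
row205 dark (np.int64(230), np.int64(327))
ball [393.2 277.2] 37
-15 260.4; -5 265.6; 0 267.9; 5 270.0; 10 272.0; 13 273.0; 16 274.0; 20 275.2;
```

```bash
python3 - <<'E'
from h import *
s=observe();p=np.array(s['position']);g=p+[0,0,.0188]
w=get_image('wrist');G=cv2.cvtColor(w['image'],cv2.COLOR_RGB2GRAY)
print(G[96:220:2,279].tolist())
for v in(130,150,170,190,200,215,225):
    print(v,G[v,215:345:4].tolist())
T=R.from_rotvec(s['ee_rot']).as_matrix();tx=-T[:,0];tx[2]=0;tx/=np.linalg.norm(tx)
for deg in(14,16,18,20,22,24):
  for sx in(-.004,0,.004):
    co,si=np.cos(np.radians(deg)),np.sin(np.radians(deg))
    ax=tx*co+np.array([0,0,-si]);up=tx*si+np.array([0,0,co]);f=lambda l,r:proj(w,g+ax*(l+sx)+up*r)[1].round(0)
    print(deg,sx,'tip',f(-.075,.006),f(-.075,-.006),'pinroot',f(-.055,.006),'end near',f(-.055,.02),'far',f(-.055,-.02))
E
```

```text
[161, 163, 161, 163, 165, 167, 172, 173, 171, 110, 129, 128, 129, 129, 128, 142, 206, 209, 205, 206, 206, 209, 206, 208, 206, 206, 206, 206, 207, 206, 209, 208, 207, 207, 205, 205, 206, 207, 207, 205, 206, 109, 88, 90, 88, 89, 87, 89, 100, 81, 34, 40, 51, 52, 50, 47, 50, 51, 39, 35, 39, 33]
130 [188, 168, 165, 165, 165, 165, 165, 166, 164, 165, 165, 163, 153, 188, 204, 208, 209, 198, 185, 155, 94, 107, 167, 165, 167, 166, 165, 165, 164, 164, 164, 163, 165]
150 [181, 189, 190, 180, 187, 181, 183, 186, 186, 185, 185, 183, 138, 189, 204, 211, 206, 198, 184, 149, 108, 115, 118, 114, 114, 116, 116, 113, 116, 113, 137, 181, 189]
170 [182, 180, 186, 187, 34, 35, 89, 90, 90, 87, 89, 89, 106, 185, 204, 209, 207, 200, 181, 141, 90, 89, 89, 91, 90, 90, 89, 36, 50, 118, 110, 121, 185]
190 [114, 114, 114, 114, 40, 42, 43, 40, 27, 43, 114, 110, 91, 89, 90, 90, 89, 91, 87, 88, 91, 109, 79, 36, 39, 37, 44, 35, 39, 110, 112, 110, 111]
200 [119, 113, 112, 118, 38, 40, 43, 47, 47, 46, 52, 53, 49, 49, 49, 50, 51, 49, 51, 52, 49, 49, 47, 48, 47, 41, 39, 35, 86, 107, 112, 112, 112]
215 [119, 117, 117, 120
[... 700 characters left out ...]
 far 138.0
18 0 tip 119.0 109.0 pinroot 172.0 end near 191.0 far 147.0
18 0.004 tip 130.0 120.0 pinroot 182.0 end near 201.0 far 155.0
20 -0.004 tip 109.0 99.0 pinroot 165.0 end near 185.0 far 138.0
20 0 tip 122.0 111.0 pinroot 175.0 end near 195.0 far 147.0
20 0.004 tip 133.0 122.0 pinroot 185.0 end near 206.0 far 156.0
22 -0.004 tip 113.0 101.0 pinroot 169.0 end near 190.0 far 139.0
22 0 tip 125.0 112.0 pinroot 178.0 end near 200.0 far 147.0
22 0.004 tip 137.0 123.0 pinroot 188.0 end near 210.0 far 156.0
24 -0.004 tip 117.0 103.0 pinroot 172.0 end near 196.0 far 139.0
24 0 tip 129.0 115.0 pinroot 182.0 end near 206.0 far 148.0
24 0.004 tip 141.0 125.0 pinroot 191.0 end near 215.0 far 156.0
```

Call:
drive_tool(steps=[[1,0,0,0,0],[1,0,0,20,0],[1,0,0,30,0],[1,0,0,35,0],[1,0,0,35,0],[1,-7,-11,0,0],[1,-12,-19,0,0],[1,-16,-25,0,0],[1,-16,-25,0,0],[1,-16,-25,0,0],[1,-16,-25,0,0],[1,-16,-25,0,0],[1,-16,-25,0,0],[1,-16,-25,0,0],[1,-16,-25,0,0],[1,-16,-25,0,0],[1,-16,-25,0,0],[1,-8,-14,0,0],[1,0,0,0,0],[1,0,0,0,0]], grip_force=30)

```text
clock: 43.42
position: [0.544, -0.1648, 0.1512]
ee_rot: [0.167, 3.136, 0.0]
force: [0.2, -0.0, -3.4]
width: 0.431
gripper_force: 30.0
```

```bash
python3 - <<'E'
from h import *
s=observe();p=s['position'];print(p,bed(p),((wld(-25,105,57)-p)*1000).round(1),s['ee_rot'].round(3))
w=get_image('wrist');G=cv2.cvtColor(w['image'],cv2.COLOR_RGB2GRAY)
print(G[96:220:2,279].tolist())
E
```

```text
[ 0.54395477 -0.1647557   0.15120123] [-25.44002557 103.67808287 151.20123499] [  0.6   1.3 -94.2] [0.167 3.136 0.   ]
[175, 172, 169, 169, 170, 169, 176, 176, 177, 163, 120, 121, 120, 119, 120, 133, 193, 195, 193, 193, 195, 194, 194, 195, 193, 192, 193, 195, 193, 193, 194, 195, 195, 192, 193, 194, 192, 197, 194, 195, 194, 101, 82, 86, 82, 86, 82, 83, 94, 75, 35, 36, 49, 47, 47, 44, 48, 37, 36, 32, 34, 32]
```

Tilt unchanged. Descend and insert.

Call:
drive_tool(steps=[[1,0.6,1.2,-15,0],[1,0,0,-20,0],[1,0,0,-20,0],[1,0,0,-18,0],[1,0,0,-11,0],[1,0,0,-6,0],[1,0,0,-4,0],[1,0,0,0,0],[1,3,-0.3,0,0],[1,3,-0.3,0,0],[1,3,-0.3,0,0],[1,3,-0.3,0,0],[1,0,0,0,0]])

```text
clock: 44.55
position: [0.5581, -0.1637, 0.0572]
ee_rot: [0.163, 3.136, -0.0]
force: [-0.3, 0.1, -3.4]
width: 0.424
gripper_force: 30.0
```

Call:
drive_tool(steps=[[1,3,-0.3,0,0],[1,3,-0.3,0,0],[1,3,-0.3,0,0],[1,3,-0.3,0,0],[1,0,0,0,0],[1,0,0,0,0]])

```text
clock: 45.05
position: [0.5693, -0.165, 0.0568]
ee_rot: [0.163, 3.137, -0.0]
force: [-1.0, -0.3, -1.7]
width: 0.43
gripper_force: 30.0
```

```bash
python3 - <<'E'
from h import *
s=observe();p=s['position'];print(bed(p),s['force'],((wld(7,105,57)-p)*1000).round(1))
E
```

```text
[ -0.17583914 106.02222119  56.77234661] [-0.95113883 -0.28804946 -1.72668166] [ 7.  -1.8  0.2]
```

Call:
drive_tool(steps=[[1,2.5,-0.6,0,0],[1,2.5,-0.6,0,0],[1,2.5,-0.6,0,0],[1,0,0,0,0],[1,0,0,0,0]])

```text
clock: 45.47
position: [0.5762, -0.1661, 0.0566]
ee_rot: [-0.162, -3.137, -0.001]
force: [-5.0, 2.9, -0.9]
width: 0.428
gripper_force: 30.0
```

Call:
drive_tool(steps=[[1,0,0,-2.5,0],[1,0,0,-2.5,0],[1,0,0,-2.5,0],[1,0,0,-2.5,0],[1,0,0,-2.5,0],[1,0,0,-2.5,0],[1,0,0,0,0]], grip_force=14)

```text
clock: 46.05
position: [0.5744, -0.1664, 0.0406]
ee_rot: [-0.163, -3.134, -0.001]
force: [-6.5, 1.4, -0.9]
width: 0.434
gripper_force: 14.0
```

```bash
python3 - <<'E'
from h import *
s=observe();p=s['position'];print(bed(p),s['force'],((wld(7,105,25)-p)*1000).round(1))
E
```

```text
[  5.01360381 105.16246431  40.61980713] [-6.48648375  1.39539414 -0.94714718] [  2.   -0.4 -15.6]
```

Call:
drive_tool(steps=[[1,2,-0.3,0,0],[1,0,0,-2.5,0],[1,0,0,-2.5,0],[1,0,0,-2.5,0],[1,0,0,-2.5,0],[1,0,0,-2.5,0],[1,0,0,0,0]])

```text
clock: 46.63
position: [0.5763, -0.1666, 0.028]
ee_rot: [-0.163, -3.133, -0.001]
force: [-7.1, 0.4, -2.3]
width: 0.431
gripper_force: 14.0
```

Call:
drive_tool(steps=[[1,0,0,-1.5,0],[1,0,0,-1.3,0],[1,0,0,0,0],[1,0,0,0,0]])

```text
clock: 46.97
position: [0.5773, -0.1668, 0.0269]
ee_rot: [-0.163, -3.136, -0.001]
force: [-8.1, 2.2, 8.9]
width: 0.429
gripper_force: 14.0
```

```bash
python3 - <<'E'
from h import *
s=observe();p=s['position'];print(bed(p),s['force'])
w=get_image('wrist');G=cv2.cvtColor(w['image'],cv2.COLOR_RGB2GRAY)
print(G[90:220:2,279].tolist());print(G[90:220:2,262].tolist())
print(G[120,240:320:3].tolist())
E
```

```text
[  7.97938828 105.10471607  26.85635195] [-8.13951447  2.24546814  8.88307897]
[232, 231, 232, 231, 214, 213, 215, 215, 216, 216, 215, 216, 218, 216, 217, 217, 218, 217, 218, 218, 218, 219, 217, 217, 218, 217, 217, 217, 123, 85, 31, 49, 46, 47, 51, 49, 48, 48, 49, 50, 50, 48, 51, 50, 48, 49, 50, 49, 51, 50, 47, 49, 48, 47, 49, 46, 48, 37, 35, 30, 30, 33, 33, 35, 30]
[232, 233, 232, 232, 232, 231, 232, 231, 233, 232, 233, 233, 232, 80, 63, 60, 61, 64, 61, 61, 59, 58, 57, 56, 140, 232, 178, 104, 54, 82, 33, 50, 50, 48, 45, 47, 50, 45, 49, 49, 48, 46, 48, 48, 47, 49, 48, 48, 48, 50, 47, 48, 45, 47, 45, 36, 37, 32, 34, 31, 33, 32, 36, 32, 39]
[99, 97, 100, 98, 97, 99, 61, 59, 124, 175, 190, 217, 232, 217, 191, 177, 147, 80, 97, 82, 93, 93, 92, 94, 93, 96, 91]
```

Call:
drive_tool(steps=[[0.45,0,0,0,0],[0.45,0,0,0,0],[0.45,0,0,0,0],[0.45,0,0,0,0],[0.45,0,0,5,0],[0.45,0,0,20,0],[0.45,0,0,30,0],[0.45,0,0,35,0],[0.45,0,0,35,0],[0.45,0,0,0,0],[0.45,0,0,0,0]])

```text
clock: 47.93
position: [0.5802, -0.1674, 0.1541]
ee_rot: [0.163, 3.132, -0.001]
force: [0.4, 0.9, -1.0]
width: 0.549
gripper_force: 0.0
```

```bash
python3 seat.py 105
```

```text
tcp [ 10.8 104.7 154.1] [ 0.4  0.9 -1. ]
expect wrist tip [277. 103.] end top [277. 129.]
col 264 from 84 [113, 114, 115, 89, 146, 162, 162, 170, 166, 164, 162, 137, 98, 97, 101, 98, 43, 43, 42, 46, 46, 40, 45, 44, 45, 47, 43, 31, 30, 32]
col 288 from 84 [115, 113, 114, 95, 143, 163, 233, 232, 163, 163, 161, 160, 98, 97, 98, 71, 40, 44, 45, 46, 47, 43, 47, 44, 46, 46, 41, 31, 34, 32]
green [241.8 264.6] 53 expect~ [243.7 265.3]
```

Call:
drive_tool(steps=[[0.45,0,12,0,0],[0.45,-1,24,0,0.018],[0.45,-1,28,0,0.018],[0.45,-1,28,0,0.018],[0.45,-1,28,0,0.018],[0.45,-1,28,0,0.018],[0.45,-1,28,0,0.018],[0.45,-1,28,0,0],[0.45,-1,28,0,0],[0.45,-1,28,0,0],[0.45,-1,28,0,0],[0.45,-1,28,0,0],[0.45,-1,28,0,0],[0.45,-1,28,0,0],[0.45,-1,28,0,0],[0.45,-1,28,0,0],[0.45,-1,20,0,0],[0.45,-1,8,0,0],[0.45,0,0,0,0],[0.45,0,0,0,0]])

```text
clock: 49.7
position: [0.5609, 0.2882, 0.1506]
ee_rot: [0.007, -3.14, 0.002]
force: [0.9, -0.3, 0.6]
width: 0.545
gripper_force: 0.0
```

```bash
python3 look.py 170; python3 look.py 220
```

```text
[0.5609051  0.28817353 0.15057523] [ 7.00e-03 -3.14e+00  2.00e-03]
dark 256 303 centre y [0.528  0.2907 0.044 ]
[0.56141522 0.28716045 0.1508875 ] [ 4.000e-03 -3.141e+00  3.000e-03]
dark 258 303 centre y [0.5726 0.2907 0.044 ]
```

Call:
drive_tool(steps=[[0.45,0.5,1.5,-10,0],[0.45,0,0,-25,0],[0.45,0,0,-25,0],[0.45,0,0,-25,0],[0.45,0,0,-20,0],[0.45,0,0,-12,0],[0.45,0,0,-8,0],[0.45,0,0,0,0],[1,0,0,0,0],[1,0,0,0,0],[1,0,0,0,0],[1,0,0,0,0],[1,0,0,0,0],[1,0,0,0,0]], grip_force=35)

```text
clock: 50.97
position: [0.5629, 0.2894, 0.0276]
ee_rot: [-0.005, 3.14, -0.001]
force: [-0.0, -5.8, 3.7]
width: 0.428
gripper_force: 35.0
```

Call:
drive_tool(steps=[[1,-4,0,0,0],[1,-4,0,0,0],[1,-4,0,0,0],[1,-4,0,0,0],[1,-4,0,0,0],[1,-4,0,0,0],[1,-4,0,0,0],[1,-4,0,0,0],[1,-4,0,0,0],[1,0,0,0,0]])

```text
clock: 51.8
position: [0.5273, 0.2902, 0.0279]
ee_rot: [-0.005, 3.138, 0.001]
force: [1.3, -4.3, 7.0]
width: 0.424
gripper_force: 35.0
```

Call:
drive_tool(steps=[[1,0,0,10,0],[1,0,0,20,0],[1,0,0,25,0],[1,0,0,30,0],[1,0,0,30,0],[1,0,0,15,0],[1,0,0,0,0],[1,0,0,0,0]])

```text
clock: 52.47
position: [0.5257, 0.2915, 0.1572]
ee_rot: [-0.008, 3.141, 0.003]
force: [0.2, -0.6, -3.6]
width: 0.433
gripper_force: 35.0
```

Call:
drive_tool(steps=[[1,9,-8,0,-0.018],[1,18,-14,0,-0.018],[1,20,-16,0,-0.018],[1,20,-16,0,-0.018],[1,20,-16,0,-0.018],[1,20,-16,0,-0.018],[1,20,-16,0,0],[1,20,-16,0,0],[1,20,-16,0,0],[1,20,-14,0,0],[1,13,-9,0,0],[1,5,-3.5,0,0],[1,0,0,-10,0],[1,0,0,-25,0],[1,0,0,-25,0],[1,0,0,-25,0],[1,0,0,-11,0],[1,0,0,0,0],[1,0,0,0,0]])

```text
clock: 54.05
position: [0.7302, 0.1307, 0.0599]
ee_rot: [-0.162, -3.136, 0.0]
force: [0.3, 0.4, -3.2]
width: 0.434
gripper_force: 35.0
```

Call:
drive_tool(steps=[[1,0,0,-2.5,0],[1,0,0,-2.5,0],[1,0,0,-2.5,0],[1,0,0,-2.5,0],[1,0,0,-2.5,0],[1,0,0,-2.5,0],[1,0,0,-2.5,0],[1,0,0,-2.5,0],[1,0,0,-2.5,0],[1,0,0,-2.5,0],[1,0,0,-2.5,0],[1,0,0,-1.5,0],[1,0,0,0,0],[1,0,0,0,0]], grip_force=14)

```text
clock: 55.22
position: [0.731, 0.13, 0.0313]
ee_rot: [-0.163, -3.137, 0.0]
force: [-0.4, -0.5, -1.8]
width: 0.432
gripper_force: 14.0
```

```bash
cat > tc.py <<'E'
from h import *
s=observe();p=s['position'];print(p,bed(p),s['force'],s['ee_rot'].round(3))
w=get_image('wrist');G=cv2.cvtColor(w['image'],cv2.COLOR_RGB2GRAY)
print(G[90:220:2,279].tolist())
E
python3 tc.py
```

```text
[0.73095882 0.12997817 0.03128173] [130.26899497 416.07730033  31.28172734] [-0.36573652 -0.48360445 -1.79940393] [-0.163 -3.137  0.   ]
[169, 168, 166, 162, 163, 162, 163, 164, 167, 128, 108, 128, 128, 129, 129, 127, 130, 208, 208, 207, 206, 205, 206, 207, 206, 206, 211, 206, 207, 208, 207, 205, 206, 209, 206, 206, 207, 209, 207, 208, 208, 206, 146, 87, 91, 87, 89, 89, 88, 92, 99, 35, 41, 46, 52, 49, 50, 50, 50, 49, 50, 37, 32, 34, 35]
```

Call:
drive_tool(steps=[[1,0,0,0,0],[1,0,0,20,0],[1,0,0,30,0],[1,0,0,35,0],[1,0,0,35,0],[1,-6,-11,0,0],[1,-11,-20,0,0],[1,-15,-28,0,0],[1,-15,-28,0,0],[1,-15,-28,0,0],[1,-15,-28,0,0],[1,-15,-28,0,0],[1,-15,-28,0,0],[1,-15,-28,0,0],[1,-15,-28,0,0],[1,-15,-28,0,0],[1,-15,-28,0,0],[1,-15,-28,0,0],[1,-10,-20,0,0],[1,-2,-4,0,0]], grip_force=30)

```text
clock: 56.93
position: [0.5339, -0.2385, 0.1519]
ee_rot: [-0.174, -3.137, 0.004]
force: [-0.1, -0.4, -2.8]
width: 0.429
gripper_force: 30.0
```

Call:
drive_tool(steps=[[1,0,0,0,0],[1,0,0,0,0]])

```text
clock: 57.1
position: [0.5372, -0.2325, 0.1515]
ee_rot: [0.163, 3.137, 0.001]
force: [-0.1, 0.7, -3.1]
width: 0.425
gripper_force: 30.0
```

```bash
python3 tc.py; python3 -c "
from h import *
print(((wld(-25,35,56)-observe()['position'])*1000).round(1))"
```

```text
[ 0.5372061  -0.23245845  0.15148276] [-25.19187362  35.64026147 151.48276332] [-0.13960966  0.65414679 -3.10012818] [1.630e-01 3.137e+00 1.000e-03]
[205, 203, 201, 204, 202, 202, 197, 195, 199, 194, 193, 141, 142, 142, 141, 141, 177, 224, 223, 225, 223, 224, 222, 224, 224, 224, 224, 222, 223, 223, 223, 223, 223, 224, 223, 223, 224, 223, 223, 223, 223, 222, 130, 97, 99, 101, 99, 98, 98, 110, 89, 41, 39, 59, 57, 54, 55, 58, 57, 56, 57, 38, 38, 35, 39]
[ -0.3  -1.5 -95.4]
```

Call:
drive_tool(steps=[[1,0,-0.5,-15,0],[1,0,0,-20,0],[1,0,0,-20,0],[1,0,0,-18,0],[1,0,0,-11,0],[1,0,0,-7,0],[1,0,0,-4,0],[1,0,0,0,0],[1,3,-0.3,0,0],[1,3,-0.3,0,0],[1,3,-0.3,0,0],[1,3,-0.3,0,0],[1,0,0,0,0]])

```text
clock: 58.23
position: [0.5502, -0.2347, 0.0569]
ee_rot: [0.162, 3.136, -0.0]
force: [1.0, -0.1, -3.5]
width: 0.428
gripper_force: 30.0
```

Call:
drive_tool(steps=[[1,3,-0.3,0,0],[1,3,-0.3,0,0],[1,3,-0.3,0,0],[1,3,-0.3,0,0],[1,0,0,0,0],[1,0,0,0,0]])

```text
clock: 58.73
position: [0.5617, -0.2361, 0.0566]
ee_rot: [0.163, 3.136, -0.001]
force: [-1.6, -1.1, -0.2]
width: 0.43
gripper_force: 30.0
```

```bash
python3 tc.py
```

```text
[ 0.56171773 -0.23609317  0.05662007] [-0.43643241 34.54504045 56.62006576] [-1.63315705 -1.07491449 -0.15641404] [ 1.630e-01  3.136e+00 -1.000e-03]
[107, 107, 103, 57, 38, 157, 225, 234, 233, 233, 146, 116, 116, 116, 98, 148, 196, 193, 194, 196, 195, 195, 192, 195, 193, 194, 193, 193, 191, 193, 195, 191, 193, 194, 195, 195, 194, 194, 193, 195, 194, 110, 79, 80, 80, 80, 65, 75, 124, 26, 37, 39, 48, 48, 46, 49, 44, 49, 47, 48, 38, 36, 33, 33, 31]
```

Call:
drive_tool(steps=[[1,3,-0.1,0,0],[1,3,-0.1,0,0],[1,3,-0.2,0,0],[1,0,0,0,0],[1,0,0,0,0]])

```text
clock: 59.2
position: [0.5695, -0.2366, 0.0563]
ee_rot: [-0.164, -3.137, 0.0]
force: [-3.7, -1.4, 0.8]
width: 0.43
gripper_force: 30.0
```

Call:
drive_tool(steps=[[1,0,0,-2.5,0],[1,0,0,-2.5,0],[1,0,0,-2.5,0],[1,0,0,-2.5,0],[1,0,0,-2.5,0],[1,0,0,-2.5,0],[1,0,0,0,0]], grip_force=18)

```text
clock: 59.78
position: [0.5678, -0.2358, 0.0402]
ee_rot: [-0.163, -3.133, -0.002]
force: [-6.6, 0.4, -0.5]
width: 0.43
gripper_force: 18.0
```

```bash
python3 tc.py
```

```text
[ 0.56780896 -0.23580679  0.04024865] [ 5.59306838 35.45618526 40.24864899] [-6.5886164   0.369585   -0.50266094] [-1.630e-01 -3.133e+00 -2.000e-03]
[232, 233, 232, 233, 233, 166, 177, 223, 222, 221, 221, 222, 220, 220, 220, 219, 221, 219, 218, 218, 217, 216, 217, 216, 217, 215, 215, 215, 213, 213, 215, 214, 75, 54, 56, 97, 23, 43, 44, 47, 48, 49, 46, 49, 48, 51, 49, 48, 48, 49, 47, 47, 48, 47, 47, 50, 48, 37, 33, 30, 34, 28, 33, 32, 32]
```

Call:
drive_tool(steps=[[1,2,-0.4,0,0],[1,0,0,-2.5,0],[1,0,0,-2.5,0],[1,0,0,-2.5,0],[1,0,0,-2.5,0],[1,0,0,-2,0],[1,0,0,0,0]])

```text
clock: 60.42
position: [0.5698, -0.2361, 0.0285]
ee_rot: [-0.163, -3.133, -0.002]
force: [-6.4, -0.0, -1.2]
width: 0.429
gripper_force: 18.0
```

Call:
drive_tool(steps=[[1,0,0,-1.5,0],[1,0,0,-1,0],[1,0,0,0,0],[1,0,0,0,0]])

```text
clock: 60.75
position: [0.5705, -0.2362, 0.0277]
ee_rot: [-0.163, -3.135, -0.002]
force: [-10.6, 3.4, 15.6]
width: 0.429
gripper_force: 18.0
```

```bash
python3 tc.py
```

```text
[ 0.5704997  -0.23620052  0.02767797] [ 8.31002926 35.34119823 27.67796613] [-10.55983148   3.36214873  15.57395987] [-1.630e-01 -3.135e+00 -2.000e-03]
[232, 233, 232, 228, 227, 228, 227, 227, 228, 228, 141, 218, 170, 142, 218, 230, 230, 229, 230, 230, 230, 230, 231, 230, 229, 230, 231, 85, 105, 39, 33, 46, 47, 50, 50, 46, 50, 49, 49, 51, 47, 50, 47, 50, 52, 46, 50, 50, 48, 46, 51, 49, 51, 48, 49, 36, 35, 37, 38, 31, 37, 35, 37, 35, 32]
```

Call:
drive_tool(steps=[[0.45,0,0,0.5,0],[0.45,0,0,0,0],[0.45,0,0,0,0],[0.45,0,0,0,0],[0.45,0,0,5,0],[0.45,0,0,20,0],[0.45,0,0,30,0],[0.45,0,0,35,0],[0.45,0,0,35,0],[0.45,0,0,0,0],[0.45,0,0,0,0]])

```text
clock: 61.72
position: [0.5736, -0.2372, 0.1551]
ee_rot: [0.163, 3.132, -0.002]
force: [0.4, -0.2, 0.5]
width: 0.549
gripper_force: 0.0
```

```bash
python3 seat.py 35
```

```text
tcp [ 11.5  34.6 155.1] [ 0.4 -0.2  0.5]
expect wrist tip [277. 102.] end top [277. 128.]
col 264 from 83 [113, 116, 116, 65, 148, 156, 154, 159, 155, 157, 168, 120, 97, 99, 97, 106, 43, 41, 45, 44, 43, 42, 47, 41, 48, 44, 40, 33, 30, 33]
col 288 from 83 [112, 113, 113, 78, 144, 223, 233, 232, 156, 160, 159, 140, 57, 61, 61, 88, 41, 48, 47, 51, 49, 46, 46, 47, 43, 44, 43, 38, 31, 34]
green [241.7 264.5] 53 expect~ [215.8 275.6]
green [214.2 274.2] 52 expect~ [215.8 275.6]
```

Call:
drive_tool(steps=[[0.45,-10,15,0,0],[0.45,-12,25,0,0],[0.45,-12,25,0,0],[0.45,-12,25,0,0],[0.45,-12,25,0,0],[0.45,-12,25,0,0],[0.45,-12,25,0,0],[0.45,-12,25,0,0],[0.45,-10,25,0,0],[0.45,0,20,0,0],[0.45,0,0,0,0],[0.45,0,0,0,0]])

```text
clock: 62.82
position: [0.4672, -0.0005, 0.1515]
ee_rot: [-0.159, -3.136, 0.0]
force: [-0.1, -1.1, 0.2]
width: 0.547
gripper_force: 0.0
```

```bash
python3 - <<'E'
from h import *
s=observe();print(s['position'])
t=shot('top','t9.png');sc=shot('scene','s9.png')
a=cv2.resize(cv2.imread('pics/t9.png')[155:275,255:445],None,fx=4,fy=4,interpolation=cv2.INTER_CUBIC)
b=cv2.imread('pics/t9.png')
for y in(-105,35,105):
    for x,z in((-75,50),(-55,64),(55,64)): print(y,x,np.round(proj(t,wld(x,y,z)),1))
cv2.imwrite('pics/t9c.png',a)
E
```

```text
[ 0.46719905 -0.00054994  0.15148734]
-105 -75 [418.3 253.4]
-105 -55 [420.5 245.4]
-105 55 [423.5 205.8]
35 -75 [366.6 245.8]
35 -55 [368.4 237.7]
35 55 [372.5 198.5]
105 -75 [340.9 242. ]
105 -55 [342.5 233.9]
105 55 [347.1 194.8]
```

View pics/t9c.png

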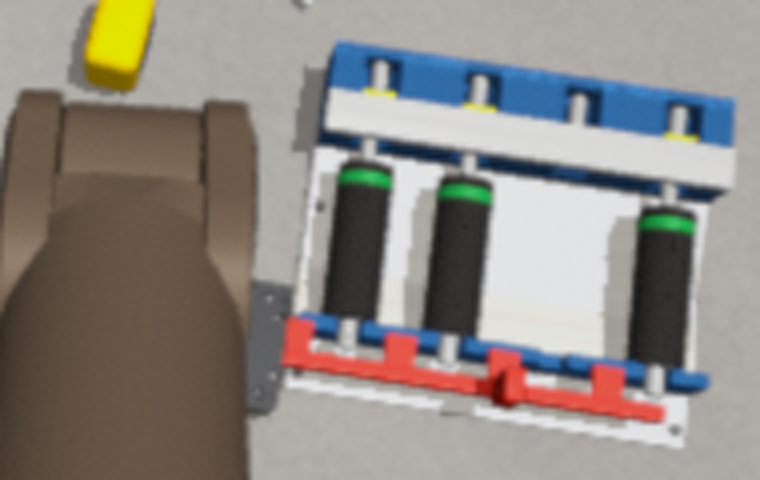

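Call:
drive_tool(steps=[[0.45,0,-14,0,0],[0.45,0.2,-26,0,0],[0.45,0.2,-28,0,0],[0.45,0.2,-28,0,0],[0.45,0.2,-28,0,0],[0.45,0.2,-28,0,0],[0.45,0,-28,0,0],[0.45,0,-28,0,0],[0.45,0,-28,0,0],[0.45,0,-18,0,0],[0.45,0,-7,0,0],[0.45,0,0,-10,0],[0.45,0,0,-20,0],[0.45,0,0,-25,0],[0.45,0,0,-20,0],[0.45,0,0,-10,0],[0.45,0,0,0,0]])

```text
clock: 64.33
position: [0.4674, -0.2606, 0.0649]
ee_rot: [-0.161, -3.133, -0.003]
force: [-0.4, 0.8, 0.2]
width: 0.547
gripper_force: 0.0
```

Call:
drive_tool(steps=[[1,0,0,0,0],[1,0,0,0,0],[1,0,0,0,0],[1,0,0,0,0],[1,0,0,0,0],[1,0,0,0,0],[1,0,0,0,0],[1,0,0,0,0],[1,0,0,0,0]], grip_force=20)

```text
clock: 65.08
position: [0.4693, -0.2626, 0.0679]
ee_rot: [0.163, 3.137, 0.0]
force: [-0.9, 1.6, 5.9]
width: 0.153
gripper_force: 20.0
```

Gripped. Slide shut by 35 mm along bed −y: (−3.6, −34.8).

Call:
drive_tool(steps=[[1,-0.4,-4,0,0],[1,-0.4,-4,0,0],[1,-0.4,-4,0,0],[1,-0.4,-4,0,0],[1,-0.4,-4,0,0],[1,-0.4,-4,0,0],[1,-0.4,-4,0,0],[1,-0.4,-3,0,0],[1,-0.2,-2,0,0],[1,0,0,0,0]])

```text
clock: 65.92
position: [0.4656, -0.2963, 0.0679]
ee_rot: [0.164, 3.137, -0.0]
force: [-1.9, -0.3, 6.2]
width: 0.155
gripper_force: 20.0
```

Call:
drive_tool(steps=[[1,-0.2,-2,0,0],[1,-0.2,-2,0,0],[1,0,-1,0,0],[1,0,0,0,0],[1,0,0,0,0]])

```text
clock: 66.33
position: [0.4656, -0.2965, 0.0678]
ee_rot: [-0.159, -3.137, -0.009]
force: [-1.3, 14.5, 15.5]
width: 0.151
gripper_force: 20.0
```

```bash
python3 -c "
from h import *
s=observe();print(bed(s['position']),s['force'],s['width'])"
```

```text
[-89.84564343 -35.3775557   67.76451728] [-1.2932676  14.49485217 15.54111434] 0.1509727622647426
```

Call:
drive_tool(steps=[[1,0.2,3,0,0],[0.5,0,0,0,0],[0.5,0,0,0,0],[0.5,0,0,0,0],[0.5,0,0,0,0],[0.5,0,0,0,0],[0.5,0,0,15,0],[0.5,0,0,30,0],[0.5,0,0,35,0],[0.5,0,0,30,0],[0.5,-5,25,5,0],[0.5,-5,28,0,0],[0.5,-5,28,0,0],[0.5,0,28,0,0],[0.5,0,28,0,0],[0.5,0,28,0,0],[0.5,0,28,0,0],[0.5,0,28,0,0],[0.5,0,28,0,0],[0.5,0,20,0,0]])

```text
clock: 68.0
position: [0.4502, -0.0263, 0.1825]
ee_rot: [0.161, 3.137, 0.001]
force: [0.2, -0.7, 0.4]
width: 0.499
gripper_force: 0.0
```

Call:
drive_tool(steps=[[0.5,0,10,0,0],[0.5,0,0,0,0],[0.5,0,0,0,0],[0.5,0,0,0,0],[0.5,0,0,0,0]])

```text
clock: 68.42
position: [0.4504, -0.0203, 0.1825]
ee_rot: [0.167, 3.137, -0.001]
force: [0.2, -0.4, 0.6]
width: 0.5
gripper_force: 0.0
```

```bash
python3 - <<'E'
from h import *
t=shot('top','t10.png');sc=shot('scene','s10.png')
a=cv2.resize(cv2.imread('pics/t10.png')[160:270,320:445],None,fx=3.2,fy=3.2,interpolation=cv2.INTER_CUBIC)
b=cv2.resize(cv2.imread('pics/s10.png')[200:340,110:340],None,fx=1.7,fy=1.7,interpolation=cv2.INTER_CUBIC)
c=np.zeros((360,800,3),np.uint8);c[:a.shape[0],:a.shape[1]]=a;c[:b.shape[0],402:402+b.shape[1]]=b[:,:398]
cv2.imwrite('pics/c10.png',c)
E
```

```text
(no output)
```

View pics/c10.png

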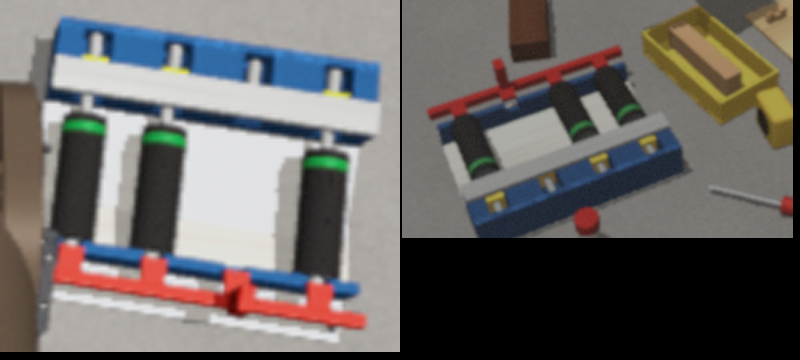

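The picture shows all three rollers seated, the lock tabs over the pins and the offcut in the tray, so I'm handing in.

```bash
python3 -c "
from cell import arm
print(arm.sign_off())"
```

```text
the job is handed in; nothing more can be done
None
```

The job is handed in at about 68 s: the last pictures show all three rollers seated, the lock shut over their pins and the offcut in the tray; the hand-in returned no verdict.

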